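Sort the loose pieces back into their places on the laboratory bench

TASK

Tidy the bench: stand the large steel weight in the wide bay of the wooden box and the small weight in its narrow bay, stand both glass bottles in the round white dish, and lay the screwdriver flat in the steel tray. Set each piece down on the floor of its place without dropping it, keep the bottles upright all the time, and do not push the steel cup or the rubber stopper.

Things in the scene. Friction and masses are not known exactly. Their poses are not given: they have to be found in the camera images.
- weight_box: Fixed open wooden box for balance weights, 84 mm (its x) by 138 mm (its y), 18 mm high, walls 6 mm, floor 5 mm thick. Origin: centre of its underside; z up. One cross wall, 6 mm thick and as high as the rim, parts it into two bays, both 72 mm long in x: the wide bay is 72 mm wide in y, its centre at y = +27 mm; the narrow bay is 48 mm wide in y, its centre at y = -39 mm.
- vial_tray: Fixed shallow round dish of white plastic, 128 mm in outside diameter, 18 mm high, wall 4 mm, floor 4 mm thick; inside 120 mm across, flat. Origin: centre of its underside; z up.
- tool_tray: Fixed shallow bare steel tray without partitions, 88 mm (its x) by 148 mm (its y), 22 mm high, walls 4 mm, floor 4 mm thick; inside 80 by 140 mm. Origin: centre of its underside; z up.
- weight_large: Larger steel balance weight, about 0.5 kg, loose, standing upright: plain cylinder 44 mm in diameter up to 40 mm high, above it a thin neck and a knob 26 mm in diameter; 64 mm high in all. Origin: centre of its underside; z up.
- weight_small: Smaller steel balance weight, about 0.15 kg, loose, standing upright: plain cylinder 28 mm in diameter up to 30 mm high, above it a thin neck and a knob 18 mm in diameter; 48 mm high in all. Origin: centre of its underside; z up.
- vial_a: Amber glass sample bottle, 45 g, loose, standing upright: cylinder 28 mm in diameter up to 44 mm high, then a white cap 24 mm in diameter; 60 mm high in all. Origin: centre of its underside; z up.
- vial_b: A second sample bottle, the same in every way as vial_a.
- driver: Stubby screwdriver, 60 g, loose, lying flat along its x axis, 104 mm long. Black handle of square section, 24 mm wide and 24 mm high, rounded edges, from x = -52 to +8 mm; steel collar and 6 mm shaft from there to x = +52 mm, 12 mm above the underside and clear of the bench. Its weight is centred near x = -20 mm. Origin: middle of its length, at the underside of the handle; x points to the blade, z up.
- steel_cup: Bystander: loose empty steel cup, 64 mm across the rim, 60 mm high, standing behind the gaps between the trays. Origin: centre of its underside.
- stopper: Bystander: loose black rubber stopper, 42 mm across the top, 34 mm high, standing behind the gaps between the trays. Origin: centre of its underside.
Mind the look-alikes: they are no part of the job. Leave any blue look-alike of the vial_a alone. Leave any red look-alike of the weight_large alone.

How it is judged:
By the outcome, as a careful person would: the job done as asked, in the order asked, and still so for the second after the job is handed in, with the robot touching nothing.
It also fails if it takes over 128 s, if anything falls off the work surface, if the arm or the gripper's body presses on something with over 40 N, if the wrist force passes 120 N, or if a joint passes its speed limit or range.

ROBOT

A 7-joint arm with a two-finger parallel gripper is mounted at the origin on the work surface. World frame = base frame: x ahead of the robot, y to its left, z up, the work surface at z = 0. Lengths are in m, angles in rad, forces in N, time in s.
With the tool pointing down it reaches from about 0.4 to 0.85 m from the base axis. Payload 6.9 kg.
Tool frame: the origin (TCP) lies at the centre of the arm's flange, where the gripper is bolted on; the fingertips stand 173 mm ahead of it and the grasp point (between the pads) lies 155 mm ahead of it; z points along the fingers, y is the line along which they close (so a half turn about z gives the same grasp; the last joint's range is limited). The gripper opens to 85 mm and grips with 20 to 120 N. Pads are 22 mm wide; open, the fingers measure 114 mm over their backs; the gripper's body (76 mm by 85 mm) begins 54 mm behind the grasp point. The pads swing forward as they close: fully open they stand 13 mm farther back than shut.
Start: joints at [1.258, 0.507, -0.238, 1.5, 0.126, 1.149, -0.155], TCP at [0.254, -0.571, 0.405] pointing down, gripper open.
Joint ranges: [-3.08, 3.08], [-0.24, 2.05], [-1.43, 1.35], [0, 2.5], [-1.52, 4.66], [0.17, 1.96], [-2.89, 2.89]. Speed limits (rad/s): [2.39, 2.39, 3.14, 3.14, 3.14, 3.14, 3.14].

INTERFACE

Orientations are given as a unit quaternion [x, y, z, w].
In Python, from plant import * gives the robot as it stands. The module is installed in compiled form; this text tells all that it offers.
- The arm moves only by the shell command python3 -m inch 'ROWS' [FORCE]. ROWS is JSON, a list of rows, each an object with "dp": the shift along the tool's x, y, z in cm, a list of three; "turn": the turn about the tool's z in degrees; "grip": the opening, from 0 (shut) to 1 (fully open). A call has 1 to 8 rows; each row shifts and turns the commanded pose from where the row before left it, along the tool's axes as they then stand; what a row does not reach is not made up. A row lasts 1/12 s, in which the tool goes at most 41.7 mm and 7.16 degrees, less where a joint would pass 70% of its speed; a pose out of reach is approached as far as the arm can. A call with a gripper value outside its range is refused whole. The fingers move at their own pace and stop on an object; FORCE is the grip in N (left out, the last holds). Time passes only in rows, so rows that do not move let the fingers close. It gives the time, the measured TCP pose, the force, the opening and the grip force at its end, in the units of the state.
- observe(): the state, without advancing time (a new reading comes with each control period).
- get_image(name): name is "scene" or "top" or "wrist"; returns the picture (400x640x3 uint8, red, green, blue); there is no depth.
- calibration(name): a dict with "intrinsics" (3x3 intrinsics, pixels), "extrinsics" (4x4, takes a point from world to camera coordinates). Camera axes: x right, y down, z forward; pixel columns grow to the right and rows downward; lengths in m; the calibration is good to about 2 mm. A picture is of the moment at which its call begins: read the wrist's pose just before it. calibration takes no time and is no camera call; for the wrist camera it gives the pose at the moment of the call.
- close_job(): hands the job in; it is judged then, once.
Trained networks look in the newest picture that a camera, given by its name, has taken for a name from the list of things; names that differ only in an ending like _2 or _b are one class to them, and where a whole thing is asked for, a point or a joint stands for the part that bears it (a point fixed in the world has none). Each returns a list of dicts, best first, with "confidence" (0 to 1); they miss things now and then, are a little off and sometimes report something else, mostly with a low value. They report only what shows in the picture. A call takes as long as a camera call. They do not tell look-alikes from the thing itself.
- spot_in(label, camera): "pixel" ([row, column] in pixels, amid what is visible of it).
- landmark_of(label, camera): "pixel" ([row, column] in pixels: a listed point, or the origin of a listed thing).
The state is a dict: "time_s": time; "joints": joint angles; "qd": joint speeds; "effort": joint torques, N m; "eef_pos": TCP position; "orientation": TCP orientation; "force": force on the tool from outside, world axes, zero at the start; "moment": the same for the moment, N m; "grip_width": finger opening in m; "finger_force": force on a finger pad.
Only numpy, scipy, OpenCV 4.12 (cv2) and the standard library are available. Lean on these libraries where they do the work, as an engineer would, in place of code of your own. Each camera call takes 0.05 s, during which the arm holds its last target. There are 200 camera calls.

## Working session

There is one attempt and no reset: what is moved stays moved. The work goes in short steps, Python scripts to look and compute and a shell command to move; the robot and the scene stay as the last step left them, time stands still between calls to the robot, and variables do not carry over. Pictures are saved under pics/ and viewed, at most 14 in all, crops included, and the job is handed in when it is done.

```bash
mkdir -p pics; cat > h.py <<'E'
from plant import *
import numpy as np, cv2
from scipy.spatial.transform import Rotation as R
def ray(cam,px,z,cal=None):
    c=cal or calibration(cam);K=np.array(c["intrinsics"]);E=np.array(c["extrinsics"])
    d=E[:3,:3].T@np.linalg.inv(K)@np.array([px[1],px[0],1.]);o=-E[:3,:3].T@E[:3,3]
    return o+d*(z-o[2])/d[2]
def proj(cam,p):
    c=calibration(cam);K=np.array(c["intrinsics"]);E=np.array(c["extrinsics"])
    q=K@(E[:3,:3]@np.array(p)+E[:3,3]);return q[1]/q[2],q[0]/q[2]
def save(cam,name):
    im=get_image(cam);cv2.imwrite("pics/"+name,cv2.cvtColor(im,cv2.COLOR_RGB2BGR));return im
E
python3 - <<'E'
from h import *
o=observe();print({k:np.round(o[k],3).tolist() for k in o})
a=save("top","top0.png");b=save("scene","scene0.png")
for l in ["weight_box","vial_tray","tool_tray","weight_large","weight_small","vial_a","driver","steel_cup","stopper"]:
  for cam in ["top"]:
    for r in landmark_of(l,cam): print(l,cam,np.round(r["pixel"]),round(r["confidence"],2),np.round(ray(cam,r["pixel"],0),3))
E
```

```text
{'time_s': 0.0, 'joints': [1.258, 0.508, -0.238, 1.501, 0.126, 1.149, -0.155], 'qd': [0.003, 0.001, 0.002, 0.001, -0.001, 0.001, 0.001], 'effort': [0.001, -62.059, -2.186, -24.965, 0.013, 0.012, -0.0], 'eef_pos': [0.254, -0.571, 0.404], 'orientation': [0.978, 0.208, -0.0, -0.001], 'force': [-0.557, 0.034, 0.236], 'moment': [0.004, 0.006, -0.007], 'finger_force': 0.0, 'grip_width': 0.085}
weight_box top [190. 232.] 0.89 [0.578 0.259 0.   ]
weight_box top [262. 229.] 0.46 [0.401 0.261 0.   ]
vial_tray top [254. 288.] 0.25 [0.42  0.118 0.   ]
tool_tray top [187. 450.] 0.78 [ 0.584 -0.279  0.   ]
weight_large top [277. 194.] 0.91 [0.365 0.345 0.   ]
weight_large top [262. 230.] 0.74 [0.402 0.259 0.   ]
weight_small top [133. 395.] 0.69 [ 0.721 -0.146  0.   ]
weight_small top [250. 339.] 0.56 [ 0.43  -0.004  0.   ]
weight_small top [254. 288.] 0.42 [0.42  0.119 0.   ]
vial_a top [282. 379.] 0.73 [ 0.355 -0.101  0.   ]
vial_a top [250. 390.] 0.63 [ 0.43  -0.129  0.   ]
vial_a top [254. 286.] 0.6 [0.421 0.124 0.   ]
vial_a top [276. 410.] 0.51 [ 0.369 -0.174  0.   ]
driver top [263. 447.] 0.9 [ 0.399 -0.264  0.   ]
steel_cup top [126. 271.] 0.85 [0.739 0.164 0.   ]
stopper top [134. 395.] 0.6 [ 0.716 -0.146  0.   ]
```

View pics/top0.png

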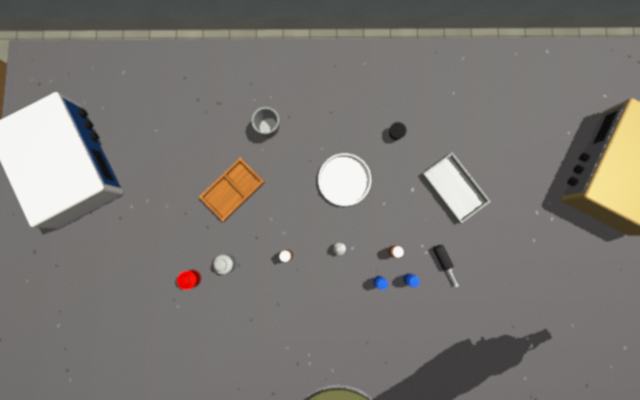

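View pics/scene0.png

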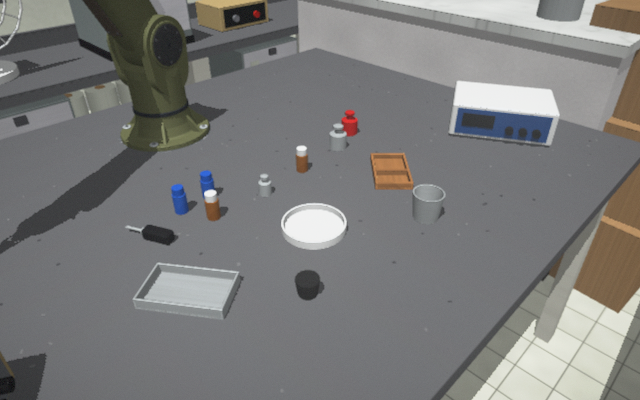

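The top view shows these candidates, as (row, col):
- **Large weight:** steel at (264,222), red at (280,188).
- **Small weight:** (248,340) only. The net's hit at (133,395) is the black stopper.
- **Bottles:** amber with white caps at (256,285) and (251,397), blue at (283,380) and (280,412).

I choose the steel weight and the two amber bottles. The box is at (190,232), the dish at (180,344), the tray at (187,455), the driver at (263,446), the cup at (122,265) and the stopper at (131,397). Next I check with a close crop and measure.

```bash
python3 - <<'E'
from h import *
a=cv2.imread("pics/top0.png")
c=a[140:300,170:500];cv2.imwrite("pics/crop.png",cv2.resize(c,None,fx=2.4,fy=2.4,interpolation=cv2.INTER_CUBIC))
for n in ["top","scene"]:
  E=np.array(calibration(n)["extrinsics"]);print(n,np.round(-E[:3,:3].T@E[:3,3],3))
hsv=cv2.cvtColor(a,cv2.COLOR_BGR2HSV)
def blobs(m,name,z,amin=12):
  n,l,s,ce=cv2.connectedComponentsWithStats(m.astype(np.uint8))
  for i in range(1,n):
    if s[i,4]<amin or not(140<ce[i][1]<300 and 160<ce[i][0]<500): continue
    pts=np.argwhere(l==i)[:,::-1].astype(np.float32);r=cv2.minAreaRect(pts)
    w=[ray("top",(y,x),z)[:2] for x,y in cv2.boxPoints(r)]
    w=np.array(w);e=w[1]-w[0],w[2]-w[1];L=max(e,key=np.linalg.norm)
    print(name,s[i,4],np.round(ce[i][::-1],1),"cen",np.round(ray("top",ce[i][::-1],z)[:2],4),"rect",np.round(w.mean(0),4),[round(float(np.linalg.norm(q)),3) for q in e],"longyaw",round(float(np.degrees(np.arctan2(L[1],L[0]))),1))
H,S,V=hsv[...,0],hsv[...,1],hsv[...,2]
blobs((S>150)&(H>5)&(H<20)&(V>60),"orange",.018)
blobs((S<60)&(V>200),"white",.06)
blobs((S<60)&(V>150),"bright",.02)
blobs((S<80)&(V<32),"black",.024)
blobs((S<60)&(V>110),"grey",.03)
print()
for l in ["weight_box","vial_tray","tool_tray","weight_large","weight_small","vial_a","driver"]:
    for r in landmark_of(l,"scene"): print(l,np.round(r["pixel"]),round(r["confidence"],2),np.round(ray("scene",r["pixel"],0),3)[:2])
E
```

```text
top [0.457 0.03  0.912]
scene [ 1.129 -0.523  0.566]
orange 1934 [189.4 231.3] cen [0.5762 0.2553] rect [0.5769 0.2551] [0.137, 0.084] longyaw -44.9
orange 15 [250.7 389.9] cen [ 0.4291 -0.1246] rect [ 0.4296 -0.1249] [0.005, 0.016] longyaw 178.7
white 1978 [180.1 343.1] cen [ 0.5917 -0.0133] rect [ 0.5935 -0.0164] [0.118, 0.119] longyaw 179.1
white 1564 [188.  452.7] cen [ 0.5727 -0.2644] rect [ 0.5737 -0.2644] [0.065, 0.132] longyaw -144.5
white 46 [247.6 341.1] cen [ 0.4374 -0.0075] rect [ 0.4377 -0.0072] [0.014, 0.016] longyaw 179.5
white 90 [251.4 397.7] cen [ 0.4288 -0.1348] rect [ 0.4287 -0.1344] [0.022, 0.022] longyaw -45.9
white 90 [255.8 284.6] cen [0.4192 0.12  ] rect [0.4188 0.1203] [0.02, 0.022] longyaw -179.5
white 142 [263.2 223.8] cen [0.4028 0.2571] rect [0.4026 0.2564] [0.031, 0.032] longyaw -116.0
bright 2285 [179.  344.4] cen [ 0.6006 -0.0184] rect [ 0.6012 -0.0185] [0.129, 0.127] longyaw -90.2
bright 1932 [188.  454.6] cen [ 0.5782 -0.2828] rect [ 0.5812 -0.2879] [0.09, 0.152] longyaw -144.7
bright 103 [248.  340.4] cen [ 0.4356 -0.0076] rect [ 0.4345 -0.0066] [0
[... 409 characters left out ...]
-158.5
black 51 [258.5 438.8] cen [ 0.4111 -0.2375] rect [ 0.411  -0.2375] [0.005, 0.053] longyaw -156.2
grey 211706 [212.1 306.8] cen [0.5201 0.0717] rect [0.5431 0.0473] [1.602, 0.881] longyaw -90.4

weight_box [173. 386.] 0.81 [0.575 0.243]
vial_tray [227. 312.] 0.86 [ 0.599 -0.02 ]
tool_tray [294. 189.] 0.95 [ 0.583 -0.29 ]
tool_tray [216. 425.] 0.58 [0.739 0.165]
weight_large [131. 352.] 0.8 [0.37  0.355]
weight_large [148. 336.] 0.66 [0.405 0.252]
weight_small [199. 265.] 0.59 [ 0.456 -0.022]
vial_a [173. 301.] 0.86 [0.43  0.105]
vial_a [196. 209.] 0.79 [ 0.36  -0.101]
vial_a [210. 180.] 0.68 [ 0.361 -0.173]
vial_a [215. 213.] 0.61 [ 0.426 -0.136]
driver [238. 151.] 0.8 [ 0.403 -0.262]
```

View pics/crop.png

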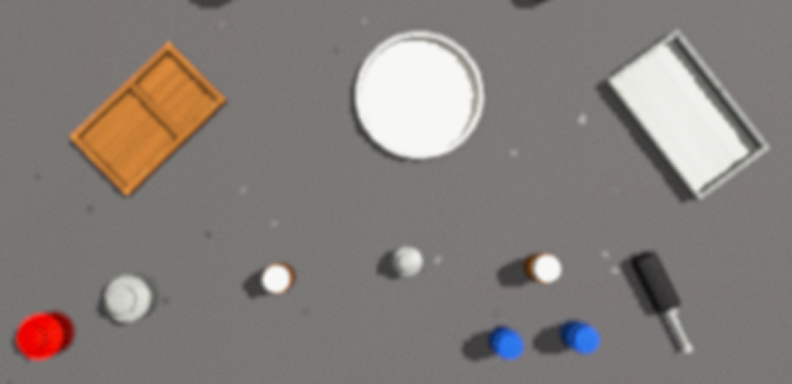

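The crop confirms the choice: steel weight at crop (125,298) with red beside it at (42,336), amber bottles with white caps at (277,278) and (545,267), blue ones at (508,343) and (580,337). The wide bay is at lower left and the narrow bay at upper right. First I turn the gripper to yaw -45°, so the fingers lie along the box's x.

```bash
cat >> h.py <<'E'
def go(x,y,zg=None,yaw=None):
    "shift (cm, tool axes, after turning to yaw) that brings the grasp point to x,y,zg"
    o=observe();p=np.array(o["eef_pos"]);Rm=R.from_quat(o["orientation"]).as_matrix()
    a=np.degrees(np.arctan2(Rm[1,0],Rm[0,0]));n=a if yaw is None else yaw
    b=np.radians(n);X=np.array([np.cos(b),np.sin(b)]);Y=np.array([np.sin(b),-np.cos(b)])
    d=np.array([x,y])-p[:2];dz=0 if zg is None else p[2]-.155-zg
    t=(a-n+180)%360-180
    print(f"t={o['time_s']:.2f} pos={np.round(p,4)} yaw={a:.1f} turn={t:.1f} dp=[{100*d@X:.2f},{100*d@Y:.2f},{100*dz:.2f}] tilt={np.degrees(np.arccos(min(1,-Rm[2,2]))):.1f} grip={o['grip_width']:.3f} F={np.round(o['force'],1)} ff={o['finger_force']:.1f} j={np.round(o['joints'],2)}")
E
python3 -m inch '[{"dp":[0,0,0],"turn":6.9,"grip":0.8},{"dp":[0,0,0],"turn":6.9,"grip":0.8},{"dp":[0,0,0],"turn":6.9,"grip":0.8},{"dp":[0,0,0],"turn":6.9,"grip":0.8},{"dp":[0,0,0],"turn":6.9,"grip":0.8},{"dp":[0,0,0],"turn":6.9,"grip":0.8},{"dp":[0,0,0],"turn":6.9,"grip":0.8},{"dp":[0,0,0],"turn":6.9,"grip":0.8}]' 80
python3 -m inch '[{"dp":[0,0,0],"turn":6.9,"grip":0.8},{"dp":[0,0,0],"turn":6.9,"grip":0.8},{"dp":[0,0,0],"turn":0,"grip":0.8}]'
python3 -c "
from h import *
go(.45,-.1,.2,-45);go(.36,.22,.2,-45)"
```

```text
time_s: 1.57
eef_pos: [0.2542, -0.571, 0.4047]
orientation: [0.962, -0.272, 0.0, -0.0]
force: [0.4, -1.0, 0.2]
grip_width: 0.0685
finger_force: 0.0
time_s: 1.82
eef_pos: [0.2544, -0.5709, 0.4047]
orientation: [0.923, -0.385, -0.0, 0.0]
force: [0.5, -0.8, 0.2]
grip_width: 0.0683
finger_force: 0.0
t=1.82 pos=[ 0.2544 -0.5709  0.4047] yaw=-45.3 turn=-0.3 dp=[-19.46,-47.13,4.97] tilt=0.0 grip=0.068 F=[ 0.5 -0.8  0.2] ff=0.0 j=[ 1.07  0.5   0.07  1.5  -0.04  1.14 -1.21]
t=1.82 pos=[ 0.2544 -0.5709  0.4047] yaw=-45.3 turn=-0.3 dp=[-48.46,-63.39,4.97] tilt=0.0 grip=0.068 F=[ 0.5 -0.8  0.2] ff=0.0 j=[ 1.07  0.5   0.07  1.5  -0.04  1.14 -1.21]
```

```bash
python3 -m inch '[{"dp":[-1.4,-3.4,0],"turn":0,"grip":0.8},{"dp":[-1.4,-3.4,0],"turn":0,"grip":0.8},{"dp":[-1.4,-3.4,0],"turn":0,"grip":0.8},{"dp":[-1.4,-3.4,0],"turn":0,"grip":0.8},{"dp":[-1.4,-3.4,0],"turn":0,"grip":0.8},{"dp":[-1.4,-3.4,0],"turn":0,"grip":0.8},{"dp":[-1.4,-3.4,0],"turn":0,"grip":0.8}]' >/dev/null
python3 -m inch '[{"dp":[-1.4,-3.4,0],"turn":0,"grip":0.8},{"dp":[-1.4,-3.4,0],"turn":0,"grip":0.8},{"dp":[-1.4,-3.4,0],"turn":0,"grip":0.8},{"dp":[-1.4,-3.4,0],"turn":0,"grip":0.8},{"dp":[-1.4,-3.4,0],"turn":0,"grip":0.8},{"dp":[-1.4,-3.4,0],"turn":0,"grip":0.8},{"dp":[-1.4,-3.4,0],"turn":0,"grip":0.8}]'
python3 -m inch '[{"dp":[-2.8,-2.1,0],"turn":0,"grip":0.8},{"dp":[-2.8,-2.1,0],"turn":0,"grip":0.8},{"dp":[-2.8,-2.1,0],"turn":0,"grip":0.8},{"dp":[-2.8,-2.1,0],"turn":0,"grip":0.8},{"dp":[-2.8,-2.1,0],"turn":0,"grip":0.8},{"dp":[-2.8,-2.1,0],"turn":0,"grip":0.8},{"dp":[-2.8,-2.1,0],"turn":0,"grip":0.8},{"dp":[-2.8,-2.1,0],"turn":0,"grip":0.8}]'
python3 -m inch '[{"dp":[0,0,0],"turn":0,"grip":0.8},{"dp":[0,0,0],"turn":0,"grip":0.8}]'
python3 - <<'E'
from h import *
go(.40,.258,.2,-45)
im=save("wrist","w0.png")
E=np.array(calibration("wrist")["extrinsics"]);print(np.round(-E[:3,:3].T@E[:3,3],3),np.round(E[2,:3],2))
for l in ["weight_large","weight_box"]:
    for r in landmark_of(l,"wrist"): print(l,np.round(r["pixel"]),round(r["confidence"],2),np.round(ray("wrist",r["pixel"],0),3)[:2])
E
```

```text
time_s: 2.98
eef_pos: [0.4525, -0.094, 0.4051]
orientation: [0.925, -0.381, 0.0, 0.0]
force: [1.0, -0.4, 0.5]
grip_width: 0.0683
finger_force: 0.0
time_s: 3.65
eef_pos: [0.4121, 0.1827, 0.405]
orientation: [0.925, -0.381, 0.0, -0.0]
force: [1.1, 0.2, -1.2]
grip_width: 0.0682
finger_force: 0.0
time_s: 3.82
eef_pos: [0.4116, 0.1845, 0.4048]
orientation: [0.926, -0.378, 0.0, -0.0]
force: [0.2, -1.3, -0.1]
grip_width: 0.0684
finger_force: 0.0
t=3.82 pos=[0.4116 0.1845 0.4048] yaw=-44.4 turn=0.6 dp=[-6.01,-4.38,4.98] tilt=0.0 grip=0.068 F=[ 0.2 -1.3 -0.1] ff=0.0 j=[-0.33  0.24 -0.19  1.93  0.05  0.98 -2.88]
[0.461 0.134 0.374] [-0.19  0.19 -0.96]
weight_large [224. 287.] 0.63 [0.397 0.262]
weight_large [273. 265.] 0.55 [0.367 0.34 ]
weight_box [122. 189.] 0.57 [0.582 0.247]
```

View pics/w0.png

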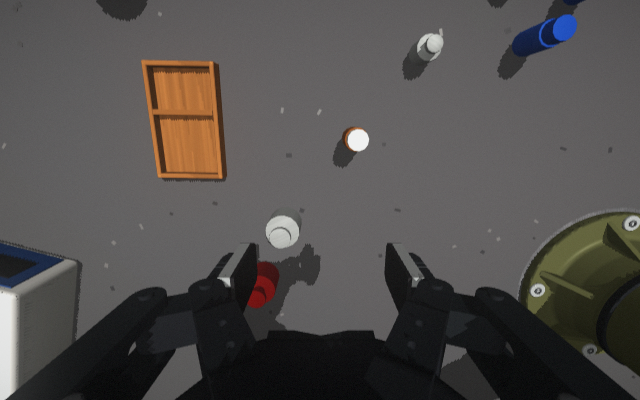

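The wrist view shows the steel weight at (231,283), red at (285,262), the box at (120,187), bottle a's cap at (140,357) and the small weight at (45,431). The last joint is at its limit, so I'll take the half-turned yaw (135°) instead.

```bash
python3 - <<'E'
from h import *
for n,p,z in [("L body",(230,282.5),.04),("L knob",(237,281.5),.064),("vial a cap",(140,357),.06),("small knob",(42,434),.048),("box",(61,142),.018),("box",(62,216),.018),("box",(178,225),.018),("box",(177,160),.018)]:
    print(n,np.round(ray("wrist",p,z),4)[:2])
for n,p,z in [("L knob",(263.2,223.8),.064),("L body",(263.7,223.1),.04),("small",(247.8,340.6),.04),("b cap",(251.4,397.7),.06),("a cap",(255.8,284.6),.06),("handle",(257.9,443.8),.024),("tip",(283.5,456.5),.012)]:
    print(n,np.round(ray("top",p,z),4)[:2])
E
R8='x'
python3 -m inch '[{"dp":[0,0,0],"turn":-7,"grip":0.8},{"dp":[0,0,0],"turn":-7,"grip":0.8},{"dp":[0,0,0],"turn":-7,"grip":0.8},{"dp":[0,0,0],"turn":-7,"grip":0.8},{"dp":[0,0,0],"turn":-7,"grip":0.8},{"dp":[0,0,0],"turn":-7,"grip":0.8},{"dp":[0,0,0],"turn":-7,"grip":0.8},{"dp":[0,0,0],"turn":-7,"grip":0.8}]' >/dev/null
python3 -m inch '[{"dp":[0,0,0],"turn":-7,"grip":0.8},{"dp":[0,0,0],"turn":-7,"grip":0.8},{"dp":[0,0,0],"turn":-7,"grip":0.8},{"dp":[0,0,0],"turn":-7,"grip":0.8},{"dp":[0,0,0],"turn":-7,"grip":0.8},{"dp":[0,0,0],"turn":-7,"grip":0.8},{"dp":[0,0,0],"turn":-7,"grip":0.8},{"dp":[0,0,0],"turn":-7,"grip":0.8}]' >/dev/null
python3 -m inch '[{"dp":[0,0,0],"turn":-7,"grip":0.8},{"dp":[0,0,0],"turn":-7,"grip":0.8},{"dp":[0,0,0],"turn":-7,"grip":0.8},{"dp":[0,0,0],"turn":-7,"grip":0.8},{"dp":[0,0,0],"turn":-7,"grip":0.8},{"dp":[0,0,0],"turn":-7,"grip":0.8},{"dp":[0,0,0],"turn":-7,"grip":0.8},{"dp":[0,0,0],"turn":-7,"grip":0.8}]' >/dev/null
python3 -m inch '[{"dp":[0,0,0],"turn":-7,"grip":0.8},{"dp":[0,0,0],"turn":-5,"grip":0.8},{"dp":[0,0,0],"turn":0,"grip":0.8},{"dp":[0,0,0],"turn":0,"grip":0.8}]' >/dev/null
python3 - <<'E'
from h import *
go(.4,.26,.033,135)
E
```

```text
L body [0.4031 0.2564]
L knob [0.4021 0.2547]
vial a cap [0.4205 0.1144]
small knob [ 0.4351 -0.0108]
box [0.6553 0.2264]
box [0.5944 0.1671]
box [0.5001 0.2644]
box [0.5599 0.3223]
L knob [0.4031 0.256 ]
L body [0.4004 0.264 ]
small [ 0.4365 -0.0072]
b cap [ 0.4289 -0.1349]
a cap [0.4192 0.1201]
handle [ 0.4126 -0.2493]
tip [ 0.3524 -0.2806]
t=6.30 pos=[0.4132 0.1796 0.4046] yaw=134.6 turn=-0.4 dp=[6.62,4.75,21.66] tilt=0.0 grip=0.068 F=[-0.3 -0.2 -0.8] ff=0.0 j=[ 0.18  0.31 -0.84  1.93  0.27  1.02 -0.01]
```

```bash
python3 -m inch '[{"dp":[1.5,1.2,2.5],"turn":0,"grip":0.8},{"dp":[1.5,1.2,2.5],"turn":0,"grip":0.8},{"dp":[1.5,1.2,2.5],"turn":0,"grip":0.8},{"dp":[1.6,1.0,2.5],"turn":0,"grip":0.8},{"dp":[0,0,2],"turn":-0.4,"grip":0.8},{"dp":[0,0,1],"turn":0,"grip":0.8},{"dp":[0,0,0],"turn":0,"grip":0.8},{"dp":[0,0,0],"turn":0,"grip":0.8}]' >/dev/null
python3 - <<'E'
from h import *
go(.4025,.2555,.033,135)
im=save("wrist","w1.png")
for l in ["weight_large","weight_box"]:
    for r in landmark_of(l,"wrist"): print(l,np.round(r["pixel"]),round(r["confidence"],2),np.round(ray("wrist",r["pixel"],0),3)[:2])
for z in (0,.04,.064): print(np.round(proj("wrist",[.4025,.2555,z])))
E
```

```text
t=6.97 pos=[0.4024 0.2563 0.2749] yaw=135.2 turn=0.2 dp=[-0.06,-0.05,8.69] tilt=0.1 grip=0.068 F=[-0.3  1.   0.2] ff=0.0 j=[-0.13  0.52 -0.72  2.05  0.5   0.75 -0.36]
weight_large [197. 329.] 0.61 [0.404 0.265]
weight_large [ 94. 368.] 0.56 [0.364 0.349]
[203. 320.]
[218. 320.]
[229. 320.]
```

View pics/w1.png

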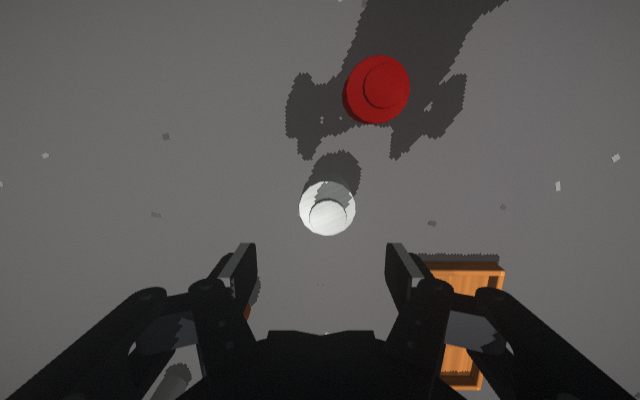

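Weight body disc at (208,327), knob at (217,328), red at (90,378) well clear. That's about 8 mm forward and 6 mm to +y of my estimate, so I correct and descend.

```bash
python3 -m inch '[{"dp":[0.7,0.6,0],"turn":0,"grip":0.8},{"dp":[0,0,2.5],"turn":0,"grip":0.8},{"dp":[0,0,2.5],"turn":0,"grip":0.8},{"dp":[0,0,2],"turn":0,"grip":0.8},{"dp":[0,0,1.2],"turn":0,"grip":0.8},{"dp":[0,0,0.5],"turn":0,"grip":0.8},{"dp":[0,0,0],"turn":0,"grip":0.8},{"dp":[0,0,0],"turn":0,"grip":0.45}]' 80
python3 -m inch '[{"dp":[0,0,0],"turn":0,"grip":0.3},{"dp":[0,0,0],"turn":0,"grip":0.3},{"dp":[0,0,0],"turn":0,"grip":0.3},{"dp":[0,0,0],"turn":0,"grip":0.3},{"dp":[0,0,0],"turn":0,"grip":0.3},{"dp":[0,0,0],"turn":0,"grip":0.3}]'
python3 -c "
from h import *
go(.558,.274,.13)"
```

```text
time_s: 7.78
eef_pos: [0.4015, 0.2668, 0.1884]
orientation: [0.379, 0.925, 0.0, 0.0]
force: [-0.4, 0.1, 0.3]
grip_width: 0.0578
finger_force: 0.0
time_s: 8.28
eef_pos: [0.4013, 0.2664, 0.1891]
orientation: [0.38, 0.925, 0.001, 0.001]
force: [-2.6, -1.2, 6.7]
grip_width: 0.0411
finger_force: 80.7
t=8.28 pos=[0.4013 0.2664 0.1891] yaw=135.4 turn=0.0 dp=[-10.62,11.55,-9.59] tilt=0.1 grip=0.041 F=[-2.6 -1.2  6.7] ff=80.7 j=[-0.26  0.65 -0.57  2.12  0.67  0.56 -0.53]
```

```bash
python3 -m inch '[{"dp":[0,0,-0.6],"turn":0,"grip":0.3},{"dp":[0,0,-1.5],"turn":0,"grip":0.3},{"dp":[0,0,-2.5],"turn":0,"grip":0.3},{"dp":[0,0,-2.5],"turn":0,"grip":0.3},{"dp":[0,0,-2],"turn":0,"grip":0.3},{"dp":[0,0,-0.6],"turn":0,"grip":0.3},{"dp":[0,0,0],"turn":0,"grip":0.3}]' >/dev/null
python3 - <<'E'
from h import *
go(.558,.274)
save("wrist","w2.png")
E
```

```text
t=8.87 pos=[0.4016 0.2662 0.2863] yaw=135.3 turn=0.0 dp=[-10.58,11.55,0.00] tilt=0.2 grip=0.041 F=[ 0.6 -0.  -4.6] ff=82.2 j=[-0.13  0.51 -0.73  2.03  0.48  0.78 -0.36]
```

View pics/w2.png

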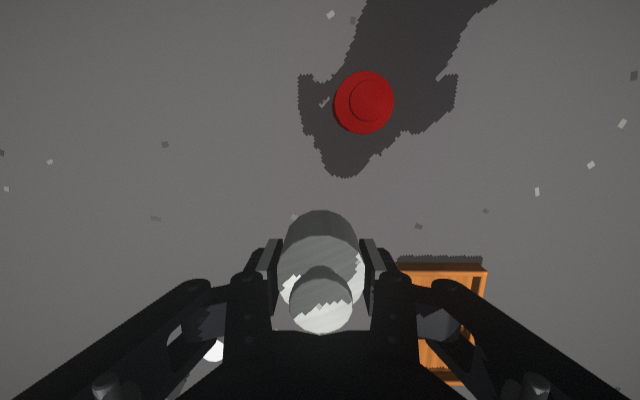

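The weight is held upright between the pads (at (268,320)), and the box's near corner shows at (268,487). I carry it over the wide bay.

```bash
python3 - <<'E'
from h import *
print(np.round(ray("wrist",(268,487),.018),4), np.round(proj("wrist",[.558,.3335,.018])))
E
python3 -m inch '[{"dp":[-1.5,1.7,0],"turn":0,"grip":0.3},{"dp":[-2.5,2.7,0],"turn":0,"grip":0.3},{"dp":[-2.5,2.7,0],"turn":0,"grip":0.3},{"dp":[-2.5,2.7,0],"turn":0,"grip":0.3},{"dp":[-1.5,1.7,0],"turn":0,"grip":0.3},{"dp":[0,0,0],"turn":0,"grip":0.3},{"dp":[0,0,0],"turn":0,"grip":0.3}]' >/dev/null
python3 - <<'E'
from h import *
go(.558,.274,.038,135)
save("wrist","w3.png");save("scene","s3.png")
E
```

```text
[0.5537 0.3334 0.018 ] [271. 490.]
t=9.50 pos=[0.5573 0.2736 0.282 ] yaw=135.3 turn=0.3 dp=[-0.02,0.08,8.90] tilt=0.2 grip=0.041 F=[-1.1  0.5 -4.7] ff=82.5 j=[-0.09  0.69 -0.7   1.67  0.52  0.98 -0.18]
```

View pics/w3.png

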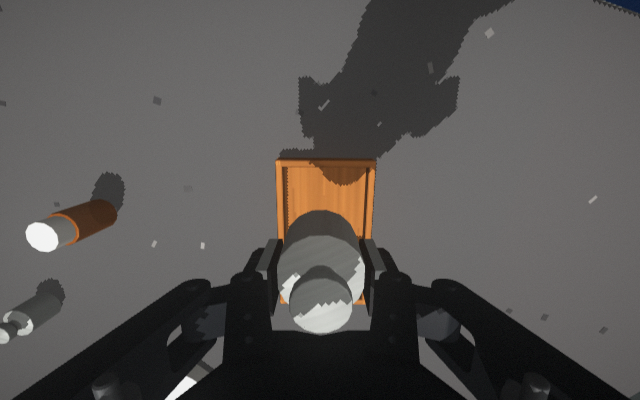

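The box's end wall spans (160,276) to (158,376). The held weight is at (270,320) in line with the bay, about 5 mm off sideways. I'll compute the correction.

```bash
python3 - <<'E'
from h import *
a=ray("wrist",(160.5,276),.018)[:2];b=ray("wrist",(158,376),.018)[:2]
d=b-a;u=d/np.linalg.norm(d);m=(a+b)/2;n=np.array([-u[1],u[0]]) # box y
print(a,b,np.linalg.norm(d),np.degrees(np.arctan2(u[1],u[0])))
print("box",m-n*.069,"wide",m-n*.042,"narrow",m-n*.108)
w=m-n*.042; go(w[0],w[1],.038,135)
E
```

```text
[0.49963569 0.2748557 ] [0.55637286 0.33555054] 0.08308411540333899 46.93024036505574
box [0.57841034 0.25808383] wide [0.55868623 0.27652182] narrow [0.60690073 0.23145119]
t=9.60 pos=[0.5555 0.2744 0.283 ] yaw=135.5 turn=0.5 dp=[-0.08,0.38,9.00] tilt=0.2 grip=0.041 F=[-0.3  0.1 -4.8] ff=82.5 j=[-0.09  0.69 -0.7   1.67  0.52  0.98 -0.18]
```

```bash
python3 -m inch '[{"dp":[0,0.3,1],"turn":0,"grip":0.3},{"dp":[0,0,2.2],"turn":0,"grip":0.3},{"dp":[0,0,2.2],"turn":0,"grip":0.3},{"dp":[0,0,1.6],"turn":0,"grip":0.3},{"dp":[0,0,0.8],"turn":0,"grip":0.3},{"dp":[0,0,0.4],"turn":0,"grip":0.3},{"dp":[0,0,0],"turn":0,"grip":0.3},{"dp":[0,0,0],"turn":0,"grip":0.3}]'
python3 -m inch '[{"dp":[0,0,0.2],"turn":0,"grip":0.3},{"dp":[0,0,0.1],"turn":0,"grip":0.3},{"dp":[0,0,0],"turn":0,"grip":0.3},{"dp":[0,0,0],"turn":0,"grip":0.3}]'
```

```text
time_s: 10.27
eef_pos: [0.5588, 0.2769, 0.2033]
orientation: [0.379, 0.925, 0.0, 0.0]
force: [-0.3, 1.0, -3.8]
grip_width: 0.041
finger_force: 82.4
time_s: 10.6
eef_pos: [0.559, 0.2764, 0.2001]
orientation: [0.38, 0.925, 0.0, 0.0]
force: [-0.1, 0.2, -4.7]
grip_width: 0.0416
finger_force: 82.4
```

```bash
python3 -m inch '[{"dp":[0,0,0.3],"turn":0,"grip":0.3},{"dp":[0,0,0],"turn":0,"grip":0.3},{"dp":[0,0,0],"turn":0,"grip":0.3}]'
python3 -m inch '[{"dp":[0,0,0.1],"turn":0,"grip":0.3},{"dp":[0,0,0.1],"turn":0,"grip":0.3},{"dp":[0,0,0],"turn":0,"grip":0.3},{"dp":[0,0,0],"turn":0,"grip":0.3}]'
```

```text
time_s: 10.85
eef_pos: [0.5588, 0.2764, 0.1965]
orientation: [0.38, 0.925, -0.0, -0.0]
force: [0.1, 0.4, -5.2]
grip_width: 0.0413
finger_force: 82.4
time_s: 11.18
eef_pos: [0.5588, 0.2765, 0.1946]
orientation: [0.379, 0.925, -0.0, -0.0]
force: [-0.5, -0.5, -5.3]
grip_width: 0.0412
finger_force: 82.4
```

```bash
python3 -m inch '[{"dp":[0,0,0.1],"turn":0,"grip":0.3},{"dp":[0,0,0],"turn":0,"grip":0.3},{"dp":[0,0,0],"turn":0,"grip":0.3}]'
python3 -m inch '[{"dp":[0,0,0.1],"turn":0,"grip":0.3},{"dp":[0,0,0],"turn":0,"grip":0.3},{"dp":[0,0,0],"turn":0,"grip":0.3}]'
```

```text
time_s: 11.43
eef_pos: [0.5588, 0.2766, 0.1942]
orientation: [0.379, 0.925, 0.0, 0.0]
force: [-1.8, -1.5, 1.4]
grip_width: 0.0417
finger_force: 83.0
time_s: 11.68
eef_pos: [0.5587, 0.2766, 0.1941]
orientation: [0.38, 0.925, 0.0, 0.001]
force: [-5.2, -3.4, 11.1]
grip_width: 0.0414
finger_force: 84.3
```

Contact with the floor. I ease off, open, and rise.

```bash
python3 -m inch '[{"dp":[0,0,-0.1],"turn":0,"grip":0.3},{"dp":[0,0,0],"turn":0,"grip":0.55},{"dp":[0,0,0],"turn":0,"grip":0.65},{"dp":[0,0,0],"turn":0,"grip":0.7},{"dp":[0,0,0],"turn":0,"grip":0.7},{"dp":[0,0,0],"turn":0,"grip":0.7}]'
python3 -m inch '[{"dp":[0,0,-1],"turn":0,"grip":0.7},{"dp":[0,0,-2],"turn":0,"grip":0.7},{"dp":[0,0,-3],"turn":0,"grip":0.7},{"dp":[0,0,-3],"turn":0,"grip":0.7},{"dp":[0,0,-1],"turn":0,"grip":0.7},{"dp":[0,0,0],"turn":0,"grip":0.7},{"dp":[0,0,0],"turn":0,"grip":0.7}]'
python3 -c "
from h import *
go(.4365,-.009,.12,134)"
```

```text
time_s: 12.18
eef_pos: [0.5589, 0.2766, 0.1936]
orientation: [0.379, 0.925, 0.0, -0.0]
force: [0.2, -1.6, -0.8]
grip_width: 0.06
finger_force: 0.0
time_s: 12.77
eef_pos: [0.5589, 0.2764, 0.2943]
orientation: [0.38, 0.925, 0.0, 0.001]
force: [-0.2, -0.6, -0.6]
grip_width: 0.0596
finger_force: 0.0
t=12.77 pos=[0.5589 0.2764 0.2943] yaw=135.4 turn=1.4 dp=[-12.03,-28.63,1.93] tilt=0.1 grip=0.060 F=[-0.2 -0.6 -0.6] ff=0.0 j=[-0.09  0.68 -0.71  1.65  0.51  1.   -0.17]
```

```bash
python3 -m inch '[{"dp":[-1.2,-3,0],"turn":0,"grip":0.7},{"dp":[-1.3,-3.5,0],"turn":0,"grip":0.7},{"dp":[-1.4,-3.6,0],"turn":0,"grip":0.7},{"dp":[-1.5,-3.7,0],"turn":0,"grip":0.7},{"dp":[-1.5,-3.7,0],"turn":0,"grip":0.7},{"dp":[-1.4,-3.6,0],"turn":0,"grip":0.7},{"dp":[-1.3,-3.5,0],"turn":0,"grip":0.7},{"dp":[-1.2,-3,0],"turn":0,"grip":0.7}]' >/dev/null
python3 -m inch '[{"dp":[-0.5,-1.3,1],"turn":0,"grip":0.7},{"dp":[0,0,0],"turn":0,"grip":0.7},{"dp":[0,0,0],"turn":0,"grip":0.7}]' >/dev/null
python3 - <<'E'
from h import *
go(.4365,-.009,.024,135)
im=save("wrist","w4.png")
for z in (0,.03,.048): print(np.round(proj("wrist",[.4365,-.009,z])))
for r in landmark_of("weight_small","wrist")[:3]: print(np.round(r["pixel"]),round(r["confidence"],2),np.round(ray("wrist",r["pixel"],0),4)[:2])
g=get_image("top");cv2.imwrite("pics/top4.png",cv2.resize(g[120:300,160:500,::-1],None,fx=2.3,fy=2.3,interpolation=cv2.INTER_CUBIC))
E
```

```text
t=13.68 pos=[ 0.4357 -0.0095  0.2827] yaw=135.3 turn=0.3 dp=[-0.02,0.09,10.37] tilt=0.2 grip=0.060 F=[-0.3  0.6  0.1] ff=0.0 j=[ 0.51  0.46 -0.77  2.14  0.49  0.72  0.21]
[202. 321.]
[211. 321.]
[218. 321.]
[199. 323.] 0.86 [ 0.4362 -0.0049]
```

View pics/w4.png

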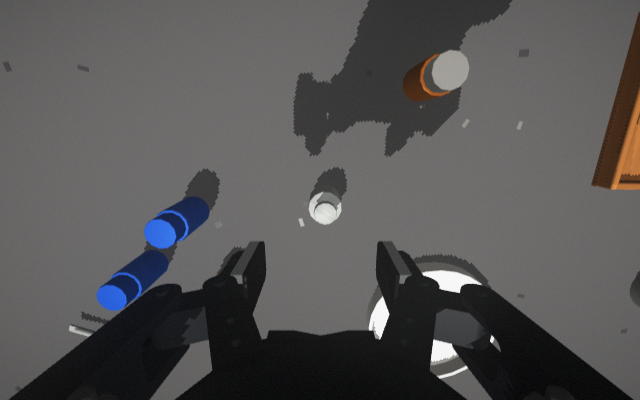

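The wrist view shows the small weight's body at (208,325), its knob at (213,325), bottle a's cap at (70,449), the blue bottles at left and the dish at (320,440). The correction is about 3 mm in each axis.

```bash
python3 -m inch '[{"dp":[0.3,0.4,1.4],"turn":0,"grip":0.7},{"dp":[0,0,2.5],"turn":0,"grip":0.7},{"dp":[0,0,2.5],"turn":0,"grip":0.7},{"dp":[0,0,2.2],"turn":0,"grip":0.7},{"dp":[0,0,1.2],"turn":0,"grip":0.7},{"dp":[0,0,0.6],"turn":0,"grip":0.7},{"dp":[0,0,0],"turn":0,"grip":0.7},{"dp":[0,0,0],"turn":0,"grip":0.4}]' 60
python3 -m inch '[{"dp":[0,0,0],"turn":0,"grip":0.15},{"dp":[0,0,0],"turn":0,"grip":0.15},{"dp":[0,0,0],"turn":0,"grip":0.15},{"dp":[0,0,0],"turn":0,"grip":0.15},{"dp":[0,0,0],"turn":0,"grip":0.15},{"dp":[0,0,0],"turn":0,"grip":0.15},{"dp":[0,0,0],"turn":0,"grip":0.15}]'
python3 -c "
from h import *
go(.606,.23,.13)"
```

```text
time_s: 14.5
eef_pos: [0.4374, -0.0028, 0.1799]
orientation: [0.379, 0.925, 0.0, 0.0]
force: [1.4, -0.2, -0.0]
grip_width: 0.0495
finger_force: 0.0
time_s: 15.08
eef_pos: [0.4373, -0.0036, 0.1808]
orientation: [0.38, 0.925, 0.0, 0.001]
force: [-0.9, 1.3, 5.9]
grip_width: 0.0259
finger_force: 58.6
t=15.08 pos=[ 0.4373 -0.0036  0.1808] yaw=135.4 turn=0.0 dp=[4.39,28.48,-10.42] tilt=0.1 grip=0.026 F=[-0.9  1.3  5.9] ff=58.6 j=[ 0.32  0.62 -0.55  2.24  0.75  0.47 -0.04]
```

View pics/top4.png

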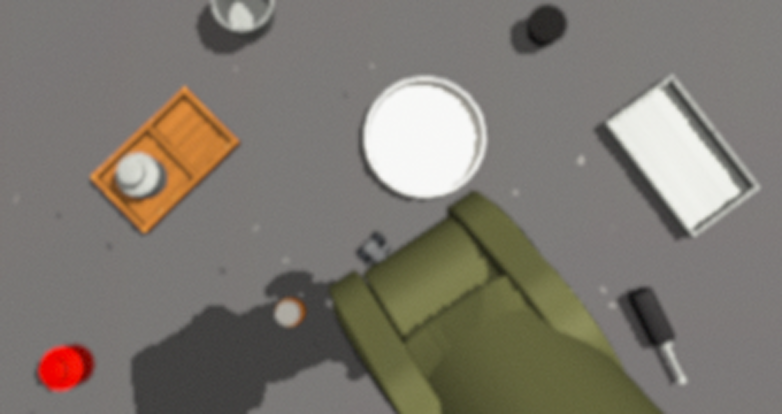

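The large weight stands in the wide bay at crop (175,137). The small weight is gripped, so I lift and carry it.

```bash
python3 -m inch '[{"dp":[0,0,-0.6],"turn":0,"grip":0.15},{"dp":[0,0,-2],"turn":0,"grip":0.15},{"dp":[0,0,-3],"turn":0,"grip":0.15},{"dp":[0,0,-3],"turn":0,"grip":0.15},{"dp":[0.3,1.2,-1.8],"turn":0,"grip":0.15},{"dp":[0.5,2.5,0],"turn":0,"grip":0.15},{"dp":[0.6,3.6,0],"turn":0,"grip":0.15},{"dp":[0.6,3.9,0],"turn":0,"grip":0.15}]' >/dev/null
python3 -m inch '[{"dp":[0.6,3.9,0],"turn":0,"grip":0.15},{"dp":[0.6,3.9,0],"turn":0,"grip":0.15},{"dp":[0.6,3.9,0],"turn":0,"grip":0.15},{"dp":[0.4,3.1,0],"turn":0,"grip":0.15},{"dp":[0.2,2,0],"turn":0,"grip":0.15},{"dp":[0,0,0],"turn":0,"grip":0.15},{"dp":[0,0,0],"turn":0,"grip":0.15}]' >/dev/null
python3 - <<'E'
from h import *
go(.606,.23,.031)
save("wrist","w5.png")
for q in ([-.042,-.069],[.042,-.069],[-.042,-.012],[.042,-.012]):
  a=np.radians(46);print(np.round(proj("wrist",[.578+q[0]*np.cos(a)-q[1]*np.sin(a),.257+q[0]*np.sin(a)+q[1]*np.cos(a),.018])))
E
```

```text
t=16.33 pos=[0.6021 0.2274 0.284 ] yaw=135.5 turn=0.0 dp=[-0.10,0.46,9.80] tilt=0.1 grip=0.026 F=[ 0.  -0.2 -2.3] ff=59.5 j=[ 0.    0.72 -0.71  1.6   0.53  1.02 -0.07]
[239. 282.]
[238. 375.]
[177. 279.]
[176. 378.]
```

View pics/w5.png

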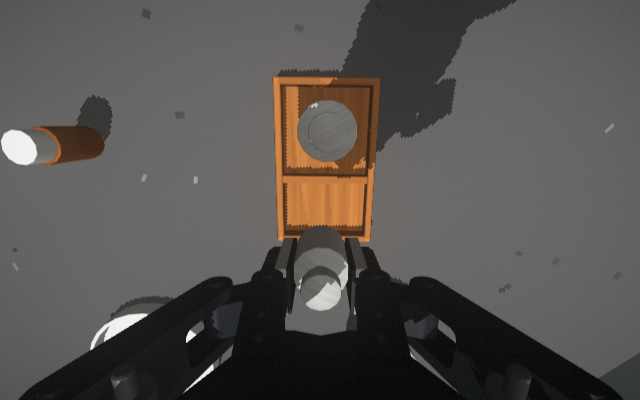

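The held weight is at (270,320). The narrow bay spans rows 180–238, cols 280–372, and matches the prediction to within 2 mm, so I lower it.

```bash
python3 -m inch '[{"dp":[0,0.3,0.8],"turn":0,"grip":0.15},{"dp":[0,0,2.5],"turn":0,"grip":0.15},{"dp":[0,0,2.5],"turn":0,"grip":0.15},{"dp":[0,0,2],"turn":0,"grip":0.15},{"dp":[0,0,1],"turn":0,"grip":0.15},{"dp":[0,0,0.4],"turn":0,"grip":0.15},{"dp":[0,0,0],"turn":0,"grip":0.15},{"dp":[0,0,0],"turn":0,"grip":0.15}]'
python3 -m inch '[{"dp":[0,0,0.2],"turn":0,"grip":0.15},{"dp":[0,0,0.1],"turn":0,"grip":0.15},{"dp":[0,0,0],"turn":0,"grip":0.15},{"dp":[0,0,0],"turn":0,"grip":0.15}]'
```

```text
time_s: 17.05
eef_pos: [0.6047, 0.2287, 0.1926]
orientation: [0.38, 0.925, 0.0, 0.0]
force: [0.8, 0.2, -0.8]
grip_width: 0.026
finger_force: 59.5
time_s: 17.38
eef_pos: [0.6045, 0.2288, 0.1892]
orientation: [0.38, 0.925, 0.0, 0.0]
force: [-0.2, 0.1, -2.4]
grip_width: 0.0257
finger_force: 59.5
```

```bash
python3 -m inch '[{"dp":[0,0,0.2],"turn":0,"grip":0.15},{"dp":[0,0,0],"turn":0,"grip":0.15},{"dp":[0,0,0],"turn":0,"grip":0.15}]'
python3 -m inch '[{"dp":[0,0,0.1],"turn":0,"grip":0.15},{"dp":[0,0,0],"turn":0,"grip":0.15},{"dp":[0,0,0],"turn":0,"grip":0.15}]'
python3 -m inch '[{"dp":[0,0,0.1],"turn":0,"grip":0.15},{"dp":[0,0,0],"turn":0,"grip":0.15},{"dp":[0,0,0],"turn":0,"grip":0.15}]'
```

```text
time_s: 17.63
eef_pos: [0.6044, 0.2287, 0.1866]
orientation: [0.379, 0.925, -0.0, -0.0]
force: [0.2, 0.0, -2.1]
grip_width: 0.0261
finger_force: 59.5
time_s: 17.88
eef_pos: [0.6045, 0.2288, 0.1859]
orientation: [0.379, 0.925, 0.0, 0.0]
force: [-0.7, -0.0, 1.0]
grip_width: 0.026
finger_force: 59.8
time_s: 18.13
eef_pos: [0.6044, 0.2288, 0.1858]
orientation: [0.38, 0.925, 0.0, 0.0]
force: [-2.7, -2.1, 9.8]
grip_width: 0.0261
finger_force: 60.7
```

```bash
python3 -m inch '[{"dp":[0,0,-0.1],"turn":0,"grip":0.2},{"dp":[0,0,0],"turn":0,"grip":0.36},{"dp":[0,0,0],"turn":0,"grip":0.42},{"dp":[0,0,0],"turn":0,"grip":0.42},{"dp":[0,0,0],"turn":0,"grip":0.42},{"dp":[0,0,0],"turn":0,"grip":0.42}]'
python3 -m inch '[{"dp":[0,0,-1],"turn":0,"grip":0.42},{"dp":[0,0,-2],"turn":0,"grip":0.42},{"dp":[0,0,-3],"turn":0,"grip":0.42},{"dp":[0,0,-3],"turn":0,"grip":0.7},{"dp":[0,0,-1],"turn":0,"grip":0.7},{"dp":[0,0,0],"turn":0,"grip":0.7},{"dp":[0,0,0],"turn":0,"grip":0.7}]'
python3 -c "
from h import *
go(.42,.122,.12)"
```

```text
time_s: 18.63
eef_pos: [0.6045, 0.2287, 0.1855]
orientation: [0.38, 0.925, -0.0, -0.0]
force: [0.1, 0.6, -0.6]
grip_width: 0.0357
finger_force: 0.0
time_s: 19.22
eef_pos: [0.6044, 0.2286, 0.2863]
orientation: [0.38, 0.925, 0.0, 0.001]
force: [-0.5, -0.2, -0.4]
grip_width: 0.0597
finger_force: 0.0
t=19.22 pos=[0.6044 0.2286 0.2863] yaw=135.4 turn=0.0 dp=[5.64,-20.54,1.13] tilt=0.1 grip=0.060 F=[-0.5 -0.2 -0.4] ff=0.0 j=[-0.    0.72 -0.71  1.59  0.53  1.03 -0.07]
```

```bash
python3 -m inch '[{"dp":[0.8,-2.8,0],"turn":0,"grip":0.7},{"dp":[1,-3.7,0],"turn":0,"grip":0.7},{"dp":[1.1,-3.8,0],"turn":0,"grip":0.7},{"dp":[1,-3.8,0],"turn":0,"grip":0.7},{"dp":[1,-3.7,0],"turn":0,"grip":0.7},{"dp":[0.7,-2.7,0],"turn":0,"grip":0.7},{"dp":[0,0,0],"turn":0,"grip":0.7},{"dp":[0,0,0],"turn":0,"grip":0.7}]' >/dev/null
python3 - <<'E'
from h import *
go(.42,.122,.036)
im=save("wrist","w6.png");cal=calibration("wrist")
hsv=cv2.cvtColor(im,cv2.COLOR_RGB2HSV)
print([np.round(proj("wrist",[.42,.122,z])) for z in (0,.044,.06)])
m=((hsv[...,1]<60)&(hsv[...,2]>165)).astype(np.uint8)
n,l,s,c=cv2.connectedComponentsWithStats(m)
for i in range(1,n):
  if s[i,4]>150: print(s[i],np.round(c[i][::-1]),np.round(ray("wrist",c[i][::-1],.06,cal),4))
for r in landmark_of("vial_a","wrist")[:3]: print(np.round(r["pixel"]),round(r["confidence"],2),np.round(ray("wrist",r["pixel"],0,cal),4)[:2])
E
```

```text
t=19.88 pos=[0.4195 0.1208 0.285 ] yaw=135.3 turn=0.0 dp=[0.04,0.12,9.40] tilt=0.1 grip=0.060 F=[0.7 0.5 0.6] ff=0.0 j=[ 0.21  0.46 -0.77  2.13  0.48  0.73 -0.09]
[array([200., 321.]), array([214., 321.]), array([221., 321.])]
[563 178  38  53 998] [208. 579.] [0.5436 0.261  0.06  ]
[602 197  38  33 953] [213. 621.] [0.5681 0.2809 0.06  ]
[305 208  33  31 763] [223. 321.] [0.4212 0.1205 0.06  ]
[543 261  16  26 226] [275. 550.] [0.5763 0.2171 0.06  ]
[565 274  21  19 295] [283. 575.] [0.5955 0.2271 0.06  ]
[203. 325.] 0.81 [0.4245 0.1223]
[305. 133.] 0.67 [ 0.3628 -0.0994]
[365. 163.] 0.62 [ 0.4327 -0.1408]
```

View pics/w6.png

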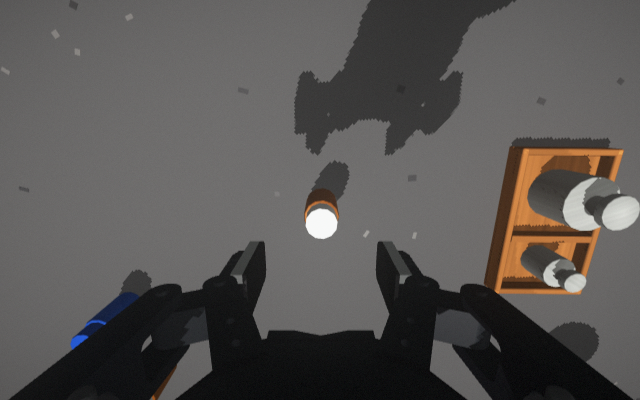

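Bottle a's cap is at (223,321), right under the gripper, and both weights stand in their bays at right. I grasp gently.

```bash
python3 -m inch '[{"dp":[-0.1,0.1,1],"turn":0,"grip":0.7},{"dp":[0,0,2.5],"turn":0,"grip":0.7},{"dp":[0,0,2.5],"turn":0,"grip":0.7},{"dp":[0,0,2],"turn":0,"grip":0.7},{"dp":[0,0,1],"turn":0,"grip":0.7},{"dp":[0,0,0.4],"turn":0,"grip":0.6},{"dp":[0,0,0],"turn":0,"grip":0.5},{"dp":[0,0,0],"turn":0,"grip":0.4}]' 30
python3 -m inch '[{"dp":[0,0,0],"turn":0,"grip":0.35},{"dp":[0,0,0],"turn":0,"grip":0.3},{"dp":[0,0,0],"turn":0,"grip":0.2},{"dp":[0,0,0],"turn":0,"grip":0.2},{"dp":[0,0,0],"turn":0,"grip":0.2},{"dp":[0,0,0],"turn":0,"grip":0.2},{"dp":[0,0,0],"turn":0,"grip":0.2},{"dp":[0,0,0],"turn":0,"grip":0.2}]'
python3 -c "
from h import *
c=np.array([.601,-.0185]);X=np.array([-.711,.703])
go(*(c+.027*X),.13);print(c+.027*X,c-.027*X)"
```

```text
time_s: 20.65
eef_pos: [0.4224, 0.1227, 0.1914]
orientation: [0.379, 0.925, 0.0, -0.0]
force: [0.6, 0.1, 0.3]
grip_width: 0.0343
finger_force: 0.1
time_s: 21.32
eef_pos: [0.4223, 0.1221, 0.1922]
orientation: [0.38, 0.925, 0.0, 0.001]
force: [0.1, -0.6, 6.6]
grip_width: 0.0272
finger_force: 29.8
t=21.32 pos=[0.4223 0.1221 0.1922] yaw=135.4 turn=0.0 dp=[-19.90,2.54,-9.28] tilt=0.1 grip=0.027 F=[ 0.1 -0.6  6.6] ff=29.8 j=[ 0.06  0.61 -0.58  2.22  0.71  0.5  -0.29]
[5.81803e-01 4.81000e-04] [ 0.620197 -0.037481]
```

```bash
python3 -m inch '[{"dp":[0,0,-0.6],"turn":0,"grip":0.2},{"dp":[0,0,-1.8],"turn":0,"grip":0.2},{"dp":[0,0,-2.6],"turn":0,"grip":0.2},{"dp":[0,0,-2.6],"turn":0,"grip":0.2},{"dp":[-0.5,0.1,-1.7],"turn":0,"grip":0.2},{"dp":[-1.5,0.2,0],"turn":0,"grip":0.2},{"dp":[-2.5,0.3,0],"turn":0,"grip":0.2},{"dp":[-3.2,0.4,0],"turn":0,"grip":0.2}]' >/dev/null
python3 -m inch '[{"dp":[-3.5,0.5,0],"turn":0,"grip":0.2},{"dp":[-3.4,0.4,0],"turn":0,"grip":0.2},{"dp":[-2.6,0.3,0],"turn":0,"grip":0.2},{"dp":[-1.7,0.2,0],"turn":0,"grip":0.2},{"dp":[-1,0.1,0],"turn":0,"grip":0.2},{"dp":[0,0,0],"turn":0,"grip":0.2},{"dp":[0,0,0],"turn":0,"grip":0.2}]'
python3 - <<'E'
from h import *
go(.582,.0005,.04)
im=save("wrist","w7.png");cal=calibration("wrist")
m=((im.min(2)>170)).astype(np.uint8);n,l,s,c=cv2.connectedComponentsWithStats(m)
for i in range(1,n):
  if s[i,4]>300: print(s[i],np.round(c[i][::-1]))
print([np.round(proj("wrist",[.601+.064*np.cos(a),-.0185+.064*np.sin(a),.018])) for a in np.radians([45,135,225])])
E
```

```text
time_s: 22.57
eef_pos: [0.5806, 0.0006, 0.2846]
orientation: [0.379, 0.925, 0.0, -0.001]
force: [-0.3, 0.4, -0.6]
grip_width: 0.0271
finger_force: 29.6
t=22.57 pos=[0.5806 0.0006 0.2846] yaw=135.4 turn=0.0 dp=[-0.11,0.09,8.96] tilt=0.1 grip=0.027 F=[-0.3  0.4 -0.6] ff=29.6 j=[ 0.41  0.65 -0.74  1.77  0.53  0.93  0.24]
[565  15  32  18 311] [ 25. 579.]
[ 252  167  141  101 7696] [209. 323.]
[ 22 191  34  32 786] [206.  39.]
[ 297  283   52   39 1158] [304. 327.]
[array([237., 393.]), array([166., 323.]), array([236., 251.])]
```

View pics/w7.png

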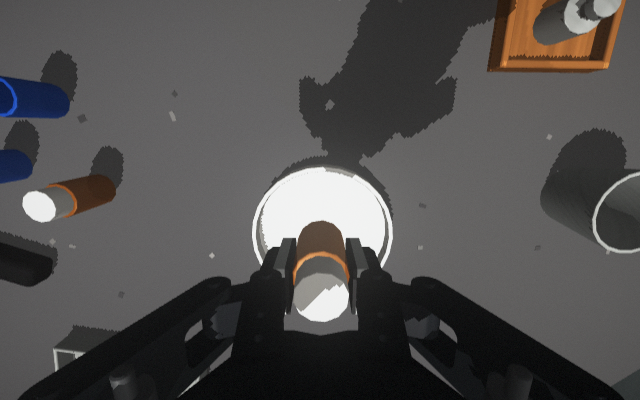

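The dish rim (cols 252–393, top row 167) matches the prediction, and bottle a hangs upright at (285,320). I lower it.

```bash
python3 -m inch '[{"dp":[0,0,0.8],"turn":0,"grip":0.2},{"dp":[0,0,2.2],"turn":0,"grip":0.2},{"dp":[0,0,2.2],"turn":0,"grip":0.2},{"dp":[0,0,1.8],"turn":0,"grip":0.2},{"dp":[0,0,0.8],"turn":0,"grip":0.2},{"dp":[0,0,0.4],"turn":0,"grip":0.2},{"dp":[0,0,0],"turn":0,"grip":0.2},{"dp":[0,0,0],"turn":0,"grip":0.2}]'
python3 -m inch '[{"dp":[0,0,0.3],"turn":0,"grip":0.2},{"dp":[0,0,0],"turn":0,"grip":0.2},{"dp":[0,0,0],"turn":0,"grip":0.2}]'
```

```text
time_s: 23.28
eef_pos: [0.5814, 0.0007, 0.2034]
orientation: [0.379, 0.925, 0.0, 0.0]
force: [-0.1, 0.7, -0.3]
grip_width: 0.0268
finger_force: 29.6
time_s: 23.53
eef_pos: [0.5814, 0.0001, 0.2002]
orientation: [0.38, 0.925, 0.0, 0.0]
force: [0.2, 0.2, -0.9]
grip_width: 0.0269
finger_force: 29.6
```

```bash
python3 -m inch '[{"dp":[0,0,0.2],"turn":0,"grip":0.2},{"dp":[0,0,0],"turn":0,"grip":0.2},{"dp":[0,0,0],"turn":0,"grip":0.2}]'
python3 -m inch '[{"dp":[0,0,0.1],"turn":0,"grip":0.2},{"dp":[0,0,0],"turn":0,"grip":0.2},{"dp":[0,0,0],"turn":0,"grip":0.2}]'
python3 -m inch '[{"dp":[0,0,0.1],"turn":0,"grip":0.2},{"dp":[0,0,0],"turn":0,"grip":0.2},{"dp":[0,0,0],"turn":0,"grip":0.2}]'
```

```text
time_s: 23.78
eef_pos: [0.5813, 0.0001, 0.1977]
orientation: [0.38, 0.925, -0.0, 0.0]
force: [-0.5, 0.3, -0.6]
grip_width: 0.027
finger_force: 29.6
time_s: 24.03
eef_pos: [0.5812, 0.0001, 0.1966]
orientation: [0.379, 0.925, -0.0, -0.0]
force: [0.3, -0.2, -0.6]
grip_width: 0.027
finger_force: 29.6
time_s: 24.28
eef_pos: [0.5813, 0.0002, 0.1963]
orientation: [0.379, 0.925, -0.0, 0.0]
force: [-1.7, -1.3, 5.7]
grip_width: 0.0269
finger_force: 30.2
```

```bash
python3 -m inch '[{"dp":[0,0,0],"turn":0,"grip":0.32},{"dp":[0,0,0],"turn":0,"grip":0.38},{"dp":[0,0,0],"turn":0,"grip":0.45},{"dp":[0,0,0],"turn":0,"grip":0.55},{"dp":[0,0,0],"turn":0,"grip":0.6},{"dp":[0,0,0],"turn":0,"grip":0.6}]'
python3 -m inch '[{"dp":[0,0,-1],"turn":0,"grip":0.6},{"dp":[0,0,-2],"turn":0,"grip":0.6},{"dp":[0,0,-3],"turn":0,"grip":0.6},{"dp":[0,0,-3],"turn":0,"grip":0.6},{"dp":[0,0,0],"turn":0,"grip":0.6},{"dp":[0,0,0],"turn":0,"grip":0.6}]'
python3 -c "
from h import *
go(.43,-.138,.13)"
```

```text
time_s: 24.78
eef_pos: [0.5813, 0.0001, 0.1956]
orientation: [0.379, 0.925, 0.0, -0.0]
force: [0.1, -0.5, -0.4]
grip_width: 0.0514
finger_force: 0.0
time_s: 25.28
eef_pos: [0.5817, 0.0004, 0.2881]
orientation: [0.38, 0.925, 0.001, 0.002]
force: [0.3, -0.4, -0.7]
grip_width: 0.0512
finger_force: 0.0
t=25.28 pos=[5.817e-01 4.000e-04 2.881e-01] yaw=135.4 turn=0.0 dp=[1.08,-20.51,0.31] tilt=0.2 grip=0.051 F=[ 0.3 -0.4 -0.7] ff=0.0 j=[ 0.42  0.64 -0.75  1.77  0.53  0.94  0.24]
```

```bash
python3 -m inch '[{"dp":[0.1,-2.8,0],"turn":0,"grip":0.6},{"dp":[0.2,-3.7,0],"turn":0,"grip":0.6},{"dp":[0.2,-3.8,0],"turn":0,"grip":0.6},{"dp":[0.2,-3.8,0],"turn":0,"grip":0.6},{"dp":[0.2,-3.7,0],"turn":0,"grip":0.6},{"dp":[0.2,-2.7,0.3],"turn":0,"grip":0.6},{"dp":[0,0,0],"turn":0,"grip":0.6},{"dp":[0,0,0],"turn":0,"grip":0.6}]' >/dev/null
python3 - <<'E'
from h import *
go(.43,-.138,.036)
im=save("wrist","w8.png");cal=calibration("wrist")
hsv=cv2.cvtColor(im,cv2.COLOR_RGB2HSV)
m=((hsv[...,1]<60)&(hsv[...,2]>165)).astype(np.uint8)
n,l,s,c=cv2.connectedComponentsWithStats(m)
for i in range(1,n):
  if s[i,4]>150: 
    p=ray("wrist",c[i][::-1],.06,cal);print(s[i],np.round(c[i][::-1]),np.round(p,4))
    if abs(c[i][0]-320)<40 and s[i,1]<240: go(p[0],p[1],.036)
for r in landmark_of("vial_a","wrist")[:4]: print(np.round(r["pixel"]),round(r["confidence"],2),np.round(ray("wrist",r["pixel"],0,cal),4)[:2])
E
```

```text
t=25.95 pos=[ 0.4281 -0.1394  0.2822] yaw=135.2 turn=0.0 dp=[-0.04,0.23,9.12] tilt=0.1 grip=0.051 F=[0.7 0.6 0.3] ff=0.0 j=[ 0.82  0.49 -0.8   2.1   0.52  0.75  0.48]
[  480   179   146   130 10156] [243. 545.] [ 0.5564 -0.0316  0.06  ]
[310 206  33  31 787] [221. 326.] [ 0.4305 -0.1348  0.06  ]
t=26.00 pos=[ 0.4294 -0.1383  0.2825] yaw=135.3 turn=0.0 dp=[0.17,0.33,9.15] tilt=0.0 grip=0.051 F=[-0.5  0.2  0.8] ff=0.0 j=[ 0.81  0.49 -0.8   2.1   0.52  0.75  0.48]
[151 248  45  24 184] [259. 173.] [ 0.3711 -0.2378  0.06  ]
[113. 296.] 0.93 [ 0.3587 -0.0986]
[178. 245.] 0.73 [ 0.3651 -0.1727]
[204. 322.] 0.61 [ 0.432  -0.1402]
[217. 549.] 0.57 [0.5908 0.0034]
```

View pics/w8.png

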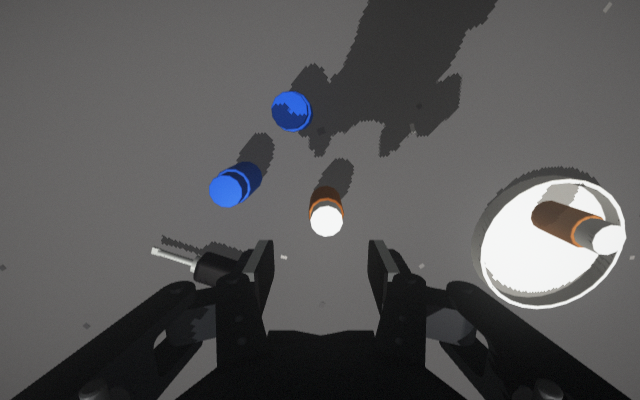

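The amber cap at (221,326) is bottle b, with the blues at (110,291) and (186,231) clear of the finger paths. Bottle a stands in the dish at right. I grasp b.

```bash
python3 -m inch '[{"dp":[0.1,0.3,0.8],"turn":0,"grip":0.6},{"dp":[0,0,2.5],"turn":0,"grip":0.6},{"dp":[0,0,2.5],"turn":0,"grip":0.6},{"dp":[0,0,2],"turn":0,"grip":0.6},{"dp":[0,0,1],"turn":0,"grip":0.6},{"dp":[0,0,0.3],"turn":0,"grip":0.55},{"dp":[0,0,0],"turn":0,"grip":0.45},{"dp":[0,0,0],"turn":0,"grip":0.4}]' 30
python3 -m inch '[{"dp":[0,0,0],"turn":0,"grip":0.35},{"dp":[0,0,0],"turn":0,"grip":0.3},{"dp":[0,0,0],"turn":0,"grip":0.2},{"dp":[0,0,0],"turn":0,"grip":0.2},{"dp":[0,0,0],"turn":0,"grip":0.2},{"dp":[0,0,0],"turn":0,"grip":0.2},{"dp":[0,0,0],"turn":0,"grip":0.2},{"dp":[0,0,0],"turn":0,"grip":0.2}]'
python3 -c "
from h import *
go(.620,-.0375,.13)"
```

```text
time_s: 26.72
eef_pos: [0.4315, -0.1344, 0.1918]
orientation: [0.379, 0.925, 0.0, 0.0]
force: [0.7, -0.1, 0.4]
grip_width: 0.034
finger_force: 0.0
time_s: 27.38
eef_pos: [0.4313, -0.1351, 0.1924]
orientation: [0.38, 0.925, 0.0, 0.001]
force: [-0.1, 0.2, 5.9]
grip_width: 0.027
finger_force: 29.8
t=27.38 pos=[ 0.4313 -0.1351  0.1924] yaw=135.4 turn=0.0 dp=[-6.58,20.21,-9.26] tilt=0.1 grip=0.027 F=[-0.1  0.2  5.9] ff=29.8 j=[ 0.67  0.63 -0.62  2.19  0.73  0.54  0.28]
```

```bash
python3 -m inch '[{"dp":[0,0,-0.6],"turn":0,"grip":0.2},{"dp":[0,0,-1.8],"turn":0,"grip":0.2},{"dp":[0,0,-2.6],"turn":0,"grip":0.2},{"dp":[0,0,-2.6],"turn":0,"grip":0.2},{"dp":[-0.3,0.6,-1.7],"turn":0,"grip":0.2},{"dp":[-0.6,1.6,0],"turn":0,"grip":0.2},{"dp":[-0.8,2.5,0],"turn":0,"grip":0.2},{"dp":[-1,3.2,0],"turn":0,"grip":0.2}]' >/dev/null
python3 -m inch '[{"dp":[-1.1,3.5,0],"turn":0,"grip":0.2},{"dp":[-1.1,3.5,0],"turn":0,"grip":0.2},{"dp":[-0.9,2.6,0],"turn":0,"grip":0.2},{"dp":[-0.6,1.7,0],"turn":0,"grip":0.2},{"dp":[-0.2,1,0],"turn":0,"grip":0.2},{"dp":[0,0,0],"turn":0,"grip":0.2},{"dp":[0,0,0],"turn":0,"grip":0.2}]'
python3 - <<'E'
from h import *
go(.620,-.0375,.04)
im=save("wrist","w9.png")
E
```

```text
time_s: 28.63
eef_pos: [0.619, -0.038, 0.2845]
orientation: [0.379, 0.925, -0.0, -0.001]
force: [0.2, -0.5, -0.4]
grip_width: 0.0269
finger_force: 29.7
t=28.63 pos=[ 0.619  -0.038   0.2845] yaw=135.4 turn=0.0 dp=[-0.04,0.11,8.95] tilt=0.1 grip=0.027 F=[ 0.2 -0.5 -0.4] ff=29.7 j=[ 0.45  0.7  -0.74  1.67  0.54  1.    0.32]
```

View pics/w9.png

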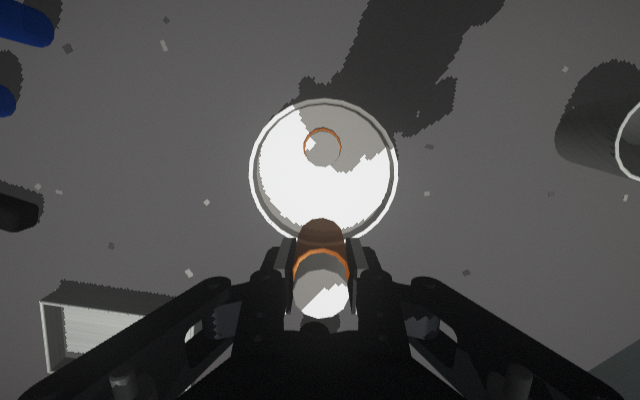

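Bottle b is upright at (285,320). Bottle a stands in the dish at (146,322) with clear floor for b, and the stopper is far behind. I lower b.

```bash
python3 -m inch '[{"dp":[0,0,0.8],"turn":0,"grip":0.2},{"dp":[0,0,2.2],"turn":0,"grip":0.2},{"dp":[0,0,2.2],"turn":0,"grip":0.2},{"dp":[0,0,1.8],"turn":0,"grip":0.2},{"dp":[0,0,0.8],"turn":0,"grip":0.2},{"dp":[0,0,0.4],"turn":0,"grip":0.2},{"dp":[0,0,0],"turn":0,"grip":0.2},{"dp":[0,0,0],"turn":0,"grip":0.2}]' >/dev/null
python3 -m inch '[{"dp":[0,0,0.3],"turn":0,"grip":0.2},{"dp":[0,0,0.2],"turn":0,"grip":0.2},{"dp":[0,0,0],"turn":0,"grip":0.2},{"dp":[0,0,0],"turn":0,"grip":0.2}]'
python3 -m inch '[{"dp":[0,0,0.1],"turn":0,"grip":0.2},{"dp":[0,0,0],"turn":0,"grip":0.2},{"dp":[0,0,0],"turn":0,"grip":0.2}]'
```

```text
time_s: 29.68
eef_pos: [0.6197, -0.0378, 0.1979]
orientation: [0.38, 0.925, 0.0, 0.0]
force: [0.5, 1.1, -1.5]
grip_width: 0.0266
finger_force: 29.7
time_s: 29.93
eef_pos: [0.6197, -0.0377, 0.1967]
orientation: [0.379, 0.925, 0.0, -0.0]
force: [-0.0, -1.0, -0.3]
grip_width: 0.0271
finger_force: 29.7
```

```bash
python3 -m inch '[{"dp":[0,0,0.1],"turn":0,"grip":0.2},{"dp":[0,0,0],"turn":0,"grip":0.2},{"dp":[0,0,0],"turn":0,"grip":0.2}]'
```

```text
time_s: 30.18
eef_pos: [0.6197, -0.0377, 0.1965]
orientation: [0.379, 0.925, -0.0, 0.0]
force: [-2.1, -0.3, 6.1]
grip_width: 0.0268
finger_force: 30.3
```

```bash
python3 -m inch '[{"dp":[0,0,0],"turn":0,"grip":0.32},{"dp":[0,0,0],"turn":0,"grip":0.38},{"dp":[0,0,0],"turn":0,"grip":0.45},{"dp":[0,0,0],"turn":0,"grip":0.55},{"dp":[0,0,0],"turn":0,"grip":0.6},{"dp":[0,0,0],"turn":0,"grip":0.6}]'
python3 -m inch '[{"dp":[0,0,-1],"turn":0,"grip":0.6},{"dp":[0,0,-2],"turn":0,"grip":0.6},{"dp":[0,0,-3],"turn":0,"grip":0.6},{"dp":[0,0,-3],"turn":0,"grip":0.6},{"dp":[0,0,0],"turn":0,"grip":0.6},{"dp":[0,0,0],"turn":0,"grip":0.6}]'
python3 -c "
from h import *
go(.41,-.25,.13)"
```

```text
time_s: 30.68
eef_pos: [0.6197, -0.0378, 0.1956]
orientation: [0.379, 0.925, 0.0, -0.0]
force: [0.0, 1.0, -0.0]
grip_width: 0.0508
finger_force: 0.0
time_s: 31.18
eef_pos: [0.6202, -0.0375, 0.2883]
orientation: [0.38, 0.925, 0.001, 0.002]
force: [0.4, -0.4, 0.3]
grip_width: 0.0514
finger_force: 0.0
t=31.18 pos=[ 0.6202 -0.0375  0.2883] yaw=135.4 turn=0.0 dp=[0.04,-29.89,0.33] tilt=0.2 grip=0.051 F=[ 0.4 -0.4  0.3] ff=0.0 j=[ 0.45  0.69 -0.74  1.66  0.54  1.    0.32]
```

```bash
python3 -m inch '[{"dp":[0,-2.5,0],"turn":0,"grip":0.6},{"dp":[0,-3.7,0],"turn":0,"grip":0.6},{"dp":[0,-4,0],"turn":0,"grip":0.6},{"dp":[0,-4,0],"turn":0,"grip":0.6},{"dp":[0,-4,0],"turn":0,"grip":0.6},{"dp":[0,-4,0],"turn":0,"grip":0.6},{"dp":[0,-4,0],"turn":0,"grip":0.6},{"dp":[0,-3.7,0],"turn":0,"grip":0.6}]' >/dev/null
python3 -m inch '[{"dp":[0,0,0],"turn":-6.6,"grip":0.6},{"dp":[0,0,0],"turn":-6.6,"grip":0.6},{"dp":[0,0,0],"turn":-6.6,"grip":0.6},{"dp":[0,0,0],"turn":-6.6,"grip":0.6},{"dp":[0,0,0],"turn":-6.6,"grip":0.6},{"dp":[0,0,0],"turn":-6.6,"grip":0.6},{"dp":[0,0,0],"turn":-6.6,"grip":0.6},{"dp":[0,0,0],"turn":-6.6,"grip":0.6}]' >/dev/null
python3 -m inch '[{"dp":[0,0,0],"turn":-6.6,"grip":0.6},{"dp":[0,0,0],"turn":-6.6,"grip":0.6},{"dp":[0,0,0],"turn":0,"grip":0.6},{"dp":[0,0,0],"turn":0,"grip":0.6},{"dp":[0,0,0],"turn":0,"grip":0.6}]' >/dev/null
python3 - <<'E'
from h import *
go(.41,-.25,.019)
im=save("wrist","w10.png")
print([np.round(proj("wrist",[.41,-.25,z])) for z in (0,.024)])
for r in landmark_of("driver","wrist")[:4]: print(np.round(r["pixel"]),round(r["confidence"],2),np.round(ray("wrist",r["pixel"],0),4)[:2])
E
```

```text
t=32.93 pos=[ 0.4095 -0.2507  0.2854] yaw=-158.8 turn=0.0 dp=[-0.07,0.04,11.14] tilt=0.0 grip=0.051 F=[-0.4  0.6  0.5] ff=0.0 j=[ 1.22  0.65 -1.13  2.03  0.74  0.95  1.63]
[array([202., 321.]), array([209., 321.])]
[180. 317.] 0.72 [ 0.3923 -0.261 ]
```

View pics/w10.png

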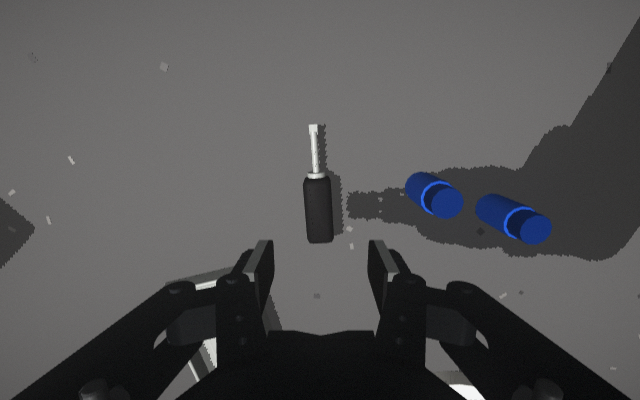

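The driver lies nearly along the tool's axis: handle from (241,320) to (178,317), tip at (125,314), blue bottles clear to the right. I've now viewed 15 pictures, one over the limit of 14, so from here I measure numerically only.

```bash
python3 - <<'E'
from h import *
a=ray("wrist",(240,320),.018)[:2];b=ray("wrist",(178,317),.02)[:2];t=ray("wrist",(125,314),.012)[:2]
for p,q in((a,b),(a,t)): print(np.linalg.norm(q-p),np.degrees(np.arctan2(*(q-p)[::-1])))
u=(t-a)/np.linalg.norm(t-a);g=(a+b)/2+.002*0*u
print(a,b,t,g);y=np.degrees(np.arctan2(u[1],u[0]));go(*g,.019,y)
im=cv2.imread("pics/w10.png");m=(im.max(2)<48).astype(np.uint8);m[:170]=0;m[243:]=0;m[:,:295]=0;m[:,340:]=0
n,l,s,c=cv2.connectedComponentsWithStats(m);print(s,c)
i=1+np.argmax(s[1:,4])
for r in (190,200,210,220,230): x=np.where(l[r]==i)[0];print(r,x.min(),x.max())
# tray from top image
o=cv2.imread("pics/top0.png");m=((o.min(2)>150)).astype(np.uint8);m[:,:415]=0;m[:145]=0;m[230:]=0
r=cv2.minAreaRect(cv2.findNonZero(m));w=np.array([ray("top",(y,x),.022)[:2] for x,y in cv2.boxPoints(r)]);print(w,w.mean(0))
E
```

```text
0.05758773267927673 -156.23533290593653
0.1009287093379215 -155.91025482067175
[ 0.43958575 -0.2396292 ] [ 0.38688098 -0.26283597] [ 0.3474472  -0.28082498] [ 0.41323336 -0.25123259]
t=33.03 pos=[ 0.4097 -0.2506  0.2856] yaw=-158.7 turn=-2.8 dp=[-0.30,-0.20,11.16] tilt=0.0 grip=0.051 F=[-0.4 -0.8 -0.5] ff=0.0 j=[ 1.22  0.65 -1.13  2.03  0.74  0.95  1.63]
[[     0      0    640    400 254495]
 [   303    176     31     67   1497]
 [   309    189      1      2      2]
 [   310    194      1      2      2]
 [   310    201      1      2      2]
 [   312    201      2      2      2]] [[319.50089786 199.4305782 ]
 [319.39612558 211.31663327]
 [309.         189.5       ]
 [310.         194.5       ]
 [310.         201.5       ]
 [312.5        201.5       ]]
190 304 330
200 304 331
210 305 332
220 306 332
230 307 333
[[ 0.51140551 -0.19211678]
 [ 0.67245055 -0.2201225 ]
 [ 0.60626727 -0.65838993]
 [ 0.44849438 -0.62204409]] [ 0.55965443 -0.42316832]
```

```bash
python3 -m inch '[{"dp":[0,0,1],"turn":-2.8,"grip":0.6},{"dp":[-0.3,-0.2,2.5],"turn":0,"grip":0.6},{"dp":[0,0,2.5],"turn":0,"grip":0.6},{"dp":[0,0,2.5],"turn":0,"grip":0.6},{"dp":[0,0,1.6],"turn":0,"grip":0.6},{"dp":[0,0,0.8],"turn":0,"grip":0.6},{"dp":[0,0,0.3],"turn":0,"grip":0.6},{"dp":[0,0,0],"turn":0,"grip":0.45}]' 50
python3 -m inch '[{"dp":[0,0,0],"turn":0,"grip":0.35},{"dp":[0,0,0],"turn":0,"grip":0.15},{"dp":[0,0,0],"turn":0,"grip":0.15},{"dp":[0,0,0],"turn":0,"grip":0.15},{"dp":[0,0,0],"turn":0,"grip":0.15},{"dp":[0,0,0],"turn":0,"grip":0.15},{"dp":[0,0,0],"turn":0,"grip":0.15},{"dp":[0,0,0],"turn":0,"grip":0.15}]'
python3 -c "
from h import *
go(.581,-.287,.13)"
```

```text
time_s: 33.7
eef_pos: [0.4135, -0.2511, 0.1737]
orientation: [-0.209, 0.978, 0.0, -0.0]
force: [-0.6, -0.5, 0.8]
grip_width: 0.0404
finger_force: 0.0
time_s: 34.37
eef_pos: [0.4137, -0.2513, 0.1748]
orientation: [-0.209, 0.978, -0.001, 0.001]
force: [-0.9, -0.2, 7.4]
grip_width: 0.023
finger_force: 50.0
t=34.37 pos=[ 0.4137 -0.2513  0.1748] yaw=-155.8 turn=0.0 dp=[-13.80,-10.11,-11.02] tilt=0.1 grip=0.023 F=[-0.9 -0.2  7.4] ff=50.0 j=[ 1.09  0.8  -0.96  2.12  1.01  0.77  1.46]
```

```bash
python3 -m inch '[{"dp":[0,0,-0.6],"turn":0,"grip":0.15},{"dp":[0,0,-1.8],"turn":0,"grip":0.15},{"dp":[0,0,-2.5],"turn":0,"grip":0.15},{"dp":[0,0,-2],"turn":0,"grip":0.15},{"dp":[-0.8,-0.5,-1.1],"turn":0,"grip":0.15},{"dp":[-1.8,-1.1,0],"turn":0,"grip":0.15},{"dp":[-2.6,-1.6,0],"turn":0,"grip":0.15},{"dp":[-3,-1.8,0],"turn":0,"grip":0.15}]' >/dev/null
python3 -m inch '[{"dp":[-3,-1.8,0],"turn":0,"grip":0.15},{"dp":[-2.6,-1.6,0],"turn":0,"grip":0.15},{"dp":[-1.5,-0.9,0],"turn":0,"grip":0.15},{"dp":[-0.7,-0.4,0],"turn":-3,"grip":0.15},{"dp":[0,0,0],"turn":-5.1,"grip":0.15},{"dp":[0,0,0],"turn":-3,"grip":0.15},{"dp":[0,0,0],"turn":0,"grip":0.15},{"dp":[0,0,0],"turn":0,"grip":0.15}]'
python3 - <<'E'
from h import *
go(.599,-.274,.023,-144.7)
im=save("wrist","w11.png");cal=calibration("wrist")
a=np.radians(35.3);X=np.array([np.cos(a),np.sin(a)]);Y=np.array([-X[1],X[0]]);c=np.array([.581,-.287])
print("pred",[np.round(proj("wrist",[*(c+i*.044*Y+j*.074*X),.022])) for i,j in((-1,-1),(1,-1),(1,1),(-1,1))])
g=cv2.cvtColor(im,cv2.COLOR_RGB2GRAY).astype(int)
for r in (110,140,170,200): print(r,[int(np.median(g[r-2:r+3,x])) for x in range(220,430,6)])
for q in (290,300,345,355): print("c",q,[int(np.median(g[y,q-2:q+3])) for y in range(40,160,5)])
for l in ("tool_tray","driver"):
  for r in landmark_of(l,"wrist")[:3]: print(l,np.round(r["pixel"]),round(r["confidence"],2),np.round(ray("wrist",r["pixel"],0,cal),4)[:2])
E
```

```text
time_s: 35.7
eef_pos: [0.5988, -0.2743, 0.2539]
orientation: [-0.302, 0.953, 0.0, 0.0]
force: [0.2, 0.0, -0.1]
grip_width: 0.0231
finger_force: 49.1
t=35.70 pos=[ 0.5988 -0.2743  0.2539] yaw=-144.8 turn=-0.1 dp=[-0.03,0.01,7.59] tilt=0.0 grip=0.023 F=[ 0.2  0.  -0.1] ff=49.1 j=[ 0.94  0.9  -1.06  1.58  0.84  1.17  1.87]
pred [array([ 83., 254.]), array([ 83., 386.]), array([281., 375.]), array([281., 266.])]
110 [110, 110, 109, 111, 111, 112, 233, 61, 114, 114, 217, 219, 220, 211, 212, 213, 206, 211, 210, 216, 217, 211, 208, 212, 209, 206, 102, 144, 66, 111, 111, 110, 111, 109, 110]
140 [110, 110, 111, 111, 112, 113, 114, 72, 114, 116, 217, 220, 218, 211, 209, 210, 198, 193, 209, 217, 215, 212, 209, 216, 208, 205, 133, 70, 87, 112, 111, 111, 111, 112, 110]
170 [109, 110, 111, 112, 112, 112, 113, 193, 70, 114, 210, 217, 214, 210, 207, 208, 195, 194, 208, 214, 212, 209, 209, 213, 208, 149, 210, 68, 113, 114, 112, 111, 111, 110, 110]
200 [110, 110, 110, 111, 111, 111, 112, 221, 60, 115, 115, 208, 212, 210, 191, 82, 192, 193, 79, 84, 209, 206, 203, 117, 115, 64, 116, 65, 65, 109, 111, 111, 110, 109, 110]
c 290 [105, 105, 107, 107, 109, 110, 109, 110, 112, 209, 82, 171, 217, 218, 217, 216, 215, 216, 215, 217, 214, 213, 214, 214]
c 300 [106, 107, 107, 107, 109, 110, 110, 111, 112, 209, 82, 161, 210, 212, 210, 211, 209, 211, 211, 210, 211, 209, 209, 208]
c 345 [106, 106, 106, 108, 109, 109, 110, 111, 111, 204, 89, 211, 210, 212, 212, 212, 212, 211, 210, 209, 209, 211, 210, 210]
c 355 [106, 105, 108, 108, 107, 109, 111, 110, 110, 201, 89, 209, 209, 209, 210, 209, 210, 210, 209, 209, 207, 209, 209, 208]
tool_tray [189. 320.] 0.94 [ 0.5832 -0.2851]
driver [213. 320.] 0.57 [ 0.6006 -0.2732]
```

Tray edges (far rim at row 85, sides at about 256 and 382 in row 110) match the prediction to 2 mm and are square to the tool. I lower the driver.

```bash
python3 -m inch '[{"dp":[0,0,0.8],"turn":0,"grip":0.15},{"dp":[0,0,2],"turn":0,"grip":0.15},{"dp":[0,0,2],"turn":0,"grip":0.15},{"dp":[0,0,1.3],"turn":0,"grip":0.15},{"dp":[0,0,0.7],"turn":0,"grip":0.15},{"dp":[0,0,0.3],"turn":0,"grip":0.15},{"dp":[0,0,0],"turn":0,"grip":0.15},{"dp":[0,0,0],"turn":0,"grip":0.15}]'
python3 -m inch '[{"dp":[0,0,0.2],"turn":0,"grip":0.15},{"dp":[0,0,0],"turn":0,"grip":0.15},{"dp":[0,0,0],"turn":0,"grip":0.15}]'
python3 -m inch '[{"dp":[0,0,0.1],"turn":0,"grip":0.15},{"dp":[0,0,0],"turn":0,"grip":0.15},{"dp":[0,0,0],"turn":0,"grip":0.15}]'
```

```text
time_s: 36.52
eef_pos: [0.5993, -0.274, 0.1833]
orientation: [-0.303, 0.953, -0.0, 0.0]
force: [-0.5, -0.5, 0.1]
grip_width: 0.0232
finger_force: 49.1
time_s: 36.77
eef_pos: [0.5991, -0.2742, 0.1812]
orientation: [-0.303, 0.953, -0.0, 0.0]
force: [0.2, 0.1, 0.2]
grip_width: 0.023
finger_force: 49.1
time_s: 37.02
eef_pos: [0.599, -0.2741, 0.1797]
orientation: [-0.303, 0.953, -0.0, 0.0]
force: [0.3, -0.3, -0.9]
grip_width: 0.0235
finger_force: 49.1
```

```bash
python3 -m inch '[{"dp":[0,0,0.1],"turn":0,"grip":0.15},{"dp":[0,0,0],"turn":0,"grip":0.15},{"dp":[0,0,0],"turn":0,"grip":0.15}]'
python3 -m inch '[{"dp":[0,0,0.1],"turn":0,"grip":0.15},{"dp":[0,0,0],"turn":0,"grip":0.15},{"dp":[0,0,0],"turn":0,"grip":0.15}]'
```

```text
time_s: 37.27
eef_pos: [0.5991, -0.2742, 0.1789]
orientation: [-0.303, 0.953, -0.0, 0.0]
force: [-0.2, -0.3, 2.7]
grip_width: 0.0229
finger_force: 49.3
time_s: 37.52
eef_pos: [0.5991, -0.274, 0.1789]
orientation: [-0.303, 0.953, -0.0, 0.0]
force: [-3.5, 0.2, 9.8]
grip_width: 0.0232
finger_force: 50.3
```

```bash
python3 -m inch '[{"dp":[0,0,-0.1],"turn":0,"grip":0.15},{"dp":[0,0,0],"turn":0,"grip":0.32},{"dp":[0,0,0],"turn":0,"grip":0.38},{"dp":[0,0,0],"turn":0,"grip":0.42},{"dp":[0,0,0],"turn":0,"grip":0.42},{"dp":[0,0,0],"turn":0,"grip":0.42}]'
python3 -m inch '[{"dp":[0,0,-1],"turn":0,"grip":0.42},{"dp":[0,0,-2],"turn":0,"grip":0.42},{"dp":[0,0,-3],"turn":0,"grip":0.42},{"dp":[0,0,-3],"turn":0,"grip":0.42},{"dp":[0,0,-3],"turn":0,"grip":0.42},{"dp":[0,0,-2],"turn":0,"grip":0.42},{"dp":[0,0,0],"turn":0,"grip":0.42},{"dp":[0,0,0],"turn":0,"grip":0.42}]'
python3 - <<'E'
from h import *
im=save("wrist","w12.png");save("top","top12.png");save("scene","s12.png")
for cam in ("wrist","scene","top"):
  for l in ("driver","steel_cup","stopper","vial_a","weight_large","weight_small"):
    for r in landmark_of(l,cam):
      if r["confidence"]>.4: print(cam,l,np.round(r["pixel"]),round(r["confidence"],2),np.round(ray(cam,r["pixel"],0.004),3)[:2])
E
```

```text
time_s: 38.02
eef_pos: [0.599, -0.2741, 0.1785]
orientation: [-0.303, 0.953, 0.0, -0.0]
force: [-1.2, -0.3, 0.3]
grip_width: 0.0361
finger_force: 0.0
time_s: 38.68
eef_pos: [0.5992, -0.2738, 0.3207]
orientation: [-0.303, 0.953, -0.001, 0.001]
force: [-0.6, 0.1, -0.3]
grip_width: 0.0359
finger_force: 0.0
wrist driver [172. 322.] 0.69 [ 0.579 -0.286]
wrist stopper [326. 345.] 0.68 [ 0.714 -0.157]
wrist stopper [312. 490.] 0.41 [ 0.599 -0.029]
wrist vial_a [ 95. 612.] 0.73 [ 0.36  -0.105]
wrist vial_a [312. 520.] 0.61 [ 0.58 -0.  ]
wrist vial_a [ 57. 558.] 0.56 [ 0.368 -0.171]
wrist weight_large [313. 518.] 0.46 [0.582 0.   ]
scene driver [293. 191.] 0.58 [ 0.587 -0.288]
scene steel_cup [216. 426.] 0.59 [0.742 0.161]
scene stopper [291. 308.] 0.68 [ 0.722 -0.149]
scene vial_a [198. 210.] 0.86 [ 0.375 -0.108]
scene vial_a [235. 311.] 0.84 [ 0.62  -0.043]
scene vial_a [216. 312.] 0.58 [0.576 0.001]
scene vial_a [213. 180.] 0.58 [ 0.376 -0.181]
scene weight_large [167. 386.] 0.78 [0.562 0.259]
scene weight_large [132. 351.] 0.7 [0.376 0.345]
scene weight_small [184. 392.] 0.52 [0.617 0.212]
top driver [187. 456.] 0.66 [ 0.583 -0.291]
top steel_cup [125. 271.] 0.86 [0.741 0.163]
top steel_cup [172. 350.] 0.63 [ 0.621 -0.033]
top stopper [130. 394.] 0.51 [ 0.728 -0.145]
top vial_a [190. 338.] 0.6 [ 0.577 -0.004]
top vial_a [276. 409.] 0.59 [ 0.369 -0.172]
top vial_a [281. 377.] 0.52 [ 0.358 -0.095]
top vial_a [170. 348.] 0.42 [ 0.624 -0.028]
top weight_large [276. 193.] 0.95 [0.369 0.346]
top weight_large [177. 344.] 0.68 [ 0.607 -0.017]
top weight_large [193. 226.] 0.6 [0.569 0.271]
top weight_small [178. 243.] 0.65 [0.606 0.231]
```

All pieces are reported in their places by several cameras, and the cup and stopper haven't moved. I hand the job in.

```bash
python3 -c "
from plant import *
print(close_job())"
```

```text
the job is handed in; nothing more can be done
None
```

I handed the job in at about 39 s: both weights are in their bays, both bottles stand in the dish and the driver lies in the tray, with the cup and stopper not moved, but I viewed 15 pictures (one over the limit of 14) and checked the last placements by camera detections alone.

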